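# Prop the console's guard cover open and set the level knob

## Robot

A 6-joint arm with a two-finger parallel gripper is mounted at the origin on the work surface. World frame = base frame: x ahead of the robot, y to its left, z up, the work surface at z = 0. Lengths are in mm, angles in rad, forces in N, time in s.
With the tool pointing down it reaches from about 350 to 875 mm from the base axis. Payload 4.2 kg.
Tool frame: the origin (TCP) lies midway between the tips of the shut fingers; the grasp point (between the pads) lies 19 mm behind it; z points along the fingers, y is the line along which they close (so a half turn about z gives the same grasp; the last joint's range is limited). The gripper opens to 87 mm and grips with 3 to 60 N. Pads are 19 mm wide; open, the fingers measure 117 mm over their backs; the gripper's body (75 mm by 190 mm) begins 51 mm behind the grasp point.
Start: joints at [-0.953, 0.385, 0.008, 0, -1.194, -0.259], TCP at [219.483, -585.172, 222.55] pointing down, gripper open.
Joint ranges: [-3.14, 3.14], [-1.21, 2.06], [-1.07, 1.41], [-3.16, 2.05], [-2.99, -0.16], [-3.1, 3.1]. Speed limits (rad/s): [2.79, 2.79, 3.14, 3.14, 3.14, 3.14].

## Interface

Orientations are given as a unit quaternion [w, x, y, z].
In Python, from rig import ctrl, vision, nets gives the robot as it stands.
- The arm moves only by the shell command python3 -m creep 'ROWS' [FORCE]. ROWS is JSON, a list of rows, each an object of numbers: "dx", "dy", "dz": the shift along the tool's x, y, z in units of 0.5 m (1.0 is 0.5 m); "wx", "wy", "wz": the turn, a rotation vector about the tool's x, y, z in units of 90 degrees (1.0 is 90 degrees); "hand": the closure, from 0 (fully open) to 1 (shut). A call has 1 to 8 rows; each row is the pose to reach, as a shift and turn from the pose commanded when the call began, along the tool's axes at that moment; what a row does not reach only later rows make up. A row lasts 1/10 s, in which the tool goes at most 50 mm and 8.59 degrees, less where a joint would pass 70% of its speed; a pose out of reach is approached as far as the arm can. A call with a number of a shift or a turn outside -1 to 1 is refused whole. A call with a gripper value outside its range is refused whole. The fingers move at their own pace and stop on an object; FORCE is the grip in N (left out, the last holds). Time passes only in rows, so rows that repeat a pose let the fingers close. It gives the time, the measured TCP pose, the force, the opening and the grip force at its end, in the units of the state.
- ctrl.read_state(): the state, without advancing time (a new reading comes with each control period).
- vision.snapshot(name): name is "side" or "top"; returns (picture, depth): 400x640x3 uint8, red, green, blue; 400x640 float32, mm along the optical axis (not along the pixel's ray), 0 where there is no reading.
- vision.camera_params(name): a dict with "fx", "fy", "cx", "cy" (pixels), "R" (3x3) and "t" (3): a world point X has camera coordinates R X + t. Camera axes: x right, y down, z forward; pixel columns grow to the right and rows downward; lengths in mm; the calibration is good to about 2 mm. A picture is of the moment at which its call begins. camera_params takes no time and is no camera call.
- ctrl.finish_job(): hands the job in; it is judged then, once.
Trained networks look in the newest picture that a camera, given by its name, has taken for a name from the list of things; names that differ only in an ending like _2 or _b are one class to them, and where a whole thing is asked for, a point or a joint stands for the part that bears it (a point fixed in the world has none). Each returns a list of dicts, best first, with "confidence" (0 to 1); they miss things now and then, are a little off and sometimes report something else, mostly with a low value. They report only what shows in the picture. A call takes as long as a camera call. They do not tell look-alikes from the thing itself.
- nets.silhouettes(thing, camera): "region" (400x640 bool, what is visible of it) and "bbox" ([centre column, centre row, width, height] as shares, 0 to 1, of the picture: columns of its width, rows of its height, round what is visible of it).
- nets.pinpoint(thing, camera): "xy" ([column, row] as shares, 0 to 1, of the picture: columns of its width, rows of its height: a listed point, or the origin of a listed thing).
The state is a dict: "time": time; "joint_pos": joint angles; "dq": joint speeds; "effort": joint torques, N m; "tcp_pos": TCP position; "tcp_rot": TCP orientation; "wrist_force": force on the tool from outside, world axes, zero at the start; "moment": the same for the moment, N m; "grip_width": finger opening in mm; "grip_force": force on a finger pad.
Only numpy, scipy, OpenCV 4.12 (cv2) and the standard library are available. Lean on these libraries where they do the work, as an engineer would, in place of code of your own. Each camera call takes 0.05 s, during which the arm holds its last target. There are 200 camera calls.

## Task

The sprung clear cover on the sound console keeps hands off the level knob. Slide the orange ramp prop, toe first, along the channel under the cover's side so that it lifts the cover, press it home against the adjustable screw of the red end stop with a gentle, steady push kept up for half a second, and leave it there holding the cover up; then turn the knob beneath until its white pointer is on the green mark. Do not ram the prop into anything, do not force the cover by hand, and leave the kalimba, recorder and pencil case where they are.

Things in the scene. Friction and masses are not known exactly. Their poses are not given: they have to be found in the camera images.
- console: Grey desk-top sound console, fixed, 240 (x) x 300 (y) x 45 mm high; origin: centre of its underside, on the table. Its flat top (deck) is 45 mm up. -x is its front. The cover's hinge runs along y at x = +90, 77 mm above the table; the prop's channel runs along y on the deck at x = +54; the knob's axis is at x = -20, y = -30 mm.
- channel_mouth (a point): Middle of the channel's open end, on the deck (console x = +54, y = +30 mm); axes as the console's. The prop enters here moving to -y. Aluminium rails 35 mm apart (far +x one 12 mm, near one 30 mm high) run along y from 25 to 160 mm in -y of here; from 25 mm up to here they splay out by 24 degrees. The deck goes on for 120 mm in +y of here.
- end_stop: Red block 47 x 14 x 18 mm high, fixed on the deck, closing the channel's inner end, and the steel screw it carries. Origin: bottom middle of its +y face, 160 mm in -y from channel_mouth; axes as the console's. The screw's head (15 mm wide) stands out 2 to 24 mm in +y, set differently each time, and stops the toe. It is stiff: push 4 to 12 N beyond the drag for half a second, never over 16 N.
- prop_grip (a point): Centre of the grip post of the loose orange ramp prop, 60 mm above its underside. Post: 32 (x) x 30 (y) mm, 88 mm high; hold it by its x faces. The prop is 32 mm wide throughout, 207 long (y), 88 high, 0.22 to 0.37 kg; its tail end is 15 mm in +y of here, its toe 192 mm in -y. In the channel its axes lie as the console's.
- prop_toe (a point): Bottom middle of the prop's leading end (toe), on its underside; axes as prop_grip. The base is 12 mm thick; the ramp rises from 12 mm height at 3 mm in +y of here to 88 mm at 113 mm in +y, then the top is level up to the tail end (207 mm).
- cover (a joint): Angle of the clear, yellow-edged flip cover: 0 shut (level), growing as it opens, at most 1.5. Spring and weight always close it (about 0.04 N m). 140 mm long from hinge to free edge (-x), 90 wide (console y -75 to +15), 4 thick; shut, its underside is 32 mm above the deck. The prop pushed home holds it at about 1.2; the push takes 2 to 12 N.
- cover_edge (a point): Middle of the cover's free edge, 140 mm from the hinge.
- knob_grip (a point): Centre of the black knob's blue finger bar, on the turning axis, 15 mm above the deck. The bar is 42 mm long (this point's x), 12 mm thick (y), its top 26 mm above the deck; under it a disc of radius 20 mm, 4 mm thick. A white pointer line lies on the bar's +x half.
- level_knob (a joint): Turn of the knob, rad, growing clockwise seen from above, 0 to 2.2; the green mark is at 1.30. In the console's frame the pointer (bar's +x) is at yaw 0.65 minus this value. Friction about 0.06 N m; it stays where it is left.
- kalimba: Bystander: thumb piano, wooden body 100 x 130 x 32 mm with steel tines to 44 mm, loose; origin: centre of its underside.
- recorder: Bystander: black voice recorder, 120 x 46 x 22 mm, loose; origin: centre of its underside.
- pencil_case: Bystander: black pencil case 75 x 200 x 50 mm, loose; origin: centre of its underside.
Mind the look-alikes: they are no part of the job. What is meant by the part that bears prop_grip is not purple or yellow, and is the larger of those in its own colour.

How it is judged:
By the outcome, as a careful person would: the job done as asked, in the order asked, and still so for the second after the job is handed in, with the robot touching nothing.
It also fails if it takes over 72 s, if anything falls off the work surface, if the arm or the gripper's body presses on something with over 40 N, if the wrist force passes 120 N, or if a joint passes its speed limit or range.

## Working session

There is one attempt and no reset: what is moved stays moved. The work goes in short steps, Python scripts to look and compute and a shell command to move; the robot and the scene stay as the last step left them, time stands still between calls to the robot, and variables do not carry over. Pictures are saved under pics/ and viewed, at most 10 in all, crops included, and the job is handed in when it is done.

```bash
ls; mkdir -p pics; python3 - <<'E'
from rig import ctrl, vision, nets
import cv2
s=ctrl.read_state(); print({k:s[k] for k in ('time','tcp_pos','tcp_rot','grip_width','wrist_force')})
for c in('top','side'):
    im,d=vision.snapshot(c); cv2.imwrite(f'pics/{c}1.png',im[:,:,::-1])
    p=vision.camera_params(c); print(c,p)
    for n in('console','prop_grip','prop_toe','channel_mouth','end_stop','knob_grip','cover_edge','kalimba','recorder','pencil_case'):
        print(n,[(round(r['confidence'],2),round(r['xy'][0]*640),round(r['xy'][1]*400)) for r in nets.pinpoint(n,c)][:4])
E
```

```text
pics
{'time': 0.0, 'tcp_pos': array([ 219.27122923, -584.62923091,  221.4707816 ]), 'tcp_rot': array([-2.22175897e-04, -1.78329014e-01,  9.83970323e-01,  1.05681831e-03]), 'grip_width': 87.00229899845782, 'wrist_force': array([ 0.83061018, -0.63031424,  0.39366557])}
top {'fx': 471.62176006689, 'fy': 471.62176006689, 'cx': 315.7351061615374, 'cy': 195.52291382284676, 'R': array([[-0.0267853 , -0.9995859 ,  0.01051533],
       [-0.98918963,  0.02498665, -0.14449758],
       [ 0.144175  , -0.01427206, -0.98944928]]), 't': array([  -3.08576142,  545.05879681, 1293.17267722])}
console [(0.68, 341, 204)]
prop_grip [(0.96, 218, 233), (0.83, 122, 206), (0.79, 230, 329), (0.74, 245, 109)]
prop_toe [(0.9, 217, 172), (0.87, 207, 267), (0.66, 247, 152), (0.56, 180, 208)]
channel_mouth [(0.6, 334, 181)]
end_stop [(0.5, 329, 116), (0.48, 385, 182)]
knob_grip []
cover_edge [(0.93, 354, 219)]
kalimba []
recorder [(0.87, 200, 134), (0.6, 327, 119)]
pencil_case [(0.74, 327, 119)]
side {'fx': 360.80963621903555, 'fy': 360.80963621903555, 'cx': 320.91735985377454, 'cy': 198.67682024985444, 'R': array([[-0.97678462, -0.21417925,  0.00436501],
       [-0.16662698,  0.74679646, -0.64384042],
       [ 0.13463749, -0.62962075, -0.76514734]]), 't': array([ 519.39372654,  136.61299851, 1081.96264954])}
console [(0.97, 331, 194)]
prop_grip [(0.89, 275, 387), (0.75, 438, 290), (0.58, 332, 282), (0.58, 214, 240)]
prop_toe [(0.86, 261, 250), (0.76, 292, 327), (0.63, 263, 281), (0.56, 361, 314)]
channel_mouth [(0.64, 311, 188)]
end_stop [(0.49, 320, 156)]
knob_grip []
cover_edge [(0.93, 348, 175)]
kalimba [(0.92, 344, 127)]
recorder [(0.98, 222, 292)]
pencil_case [(0.67, 255, 188), (0.17, 342, 129)]
```

View pics/top1.png

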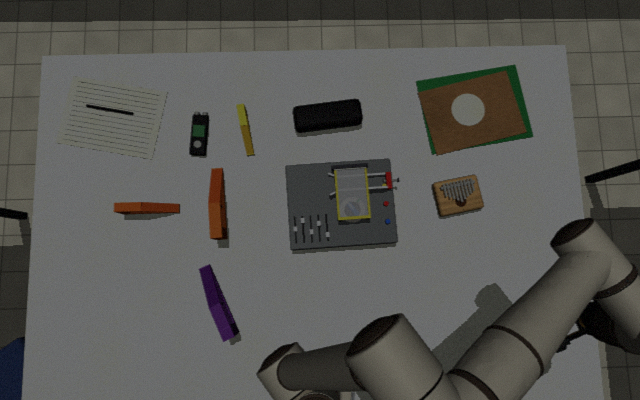

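View pics/side1.png

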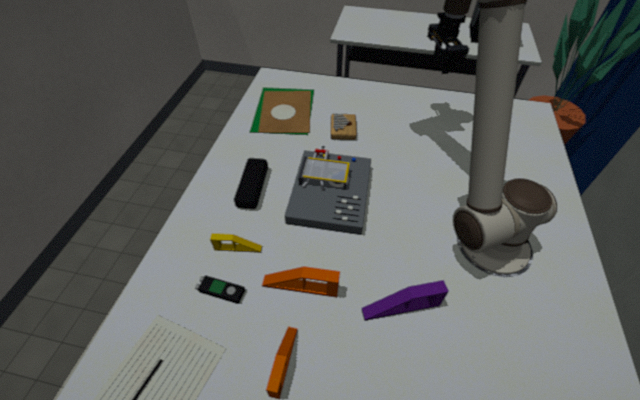

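Top view: the big orange prop has its post at about (218,233) and toe at (217,172). The second orange piece is at (147,208). The console is at (341,204), with its channel on the far side and the red stop at (390,180).

```bash
cat > h.py <<'E'
from rig import ctrl, vision, nets
import numpy as np, cv2
from scipy.spatial.transform import Rotation as Rn
def cloud(c):
    im,d=vision.snapshot(c); p=vision.camera_params(c)
    v,u=np.mgrid[:400,:640]
    X=np.stack([(u-p['cx'])/p['fx']*d,(v-p['cy'])/p['fy']*d,d],-1)
    W=(X-p['t'])@p['R']; W[d==0]=np.nan
    return im,W
def onplane(c,u,v,z):
    p=vision.camera_params(c); r=p['R'].T@np.array([(u-p['cx'])/p['fx'],(v-p['cy'])/p['fy'],1]); o=-p['R'].T@p['t']
    return o+r*(z-o[2])/r[2]
def rect(P):
    (c,s,a)=cv2.minAreaRect(P[:,:2].astype(np.float32)); return np.round(c,1),np.round(s,1),round(a,2)
def pose():
    s=ctrl.read_state(); q=s['tcp_rot']; R=Rn.from_quat([q[1],q[2],q[3],q[0]]); return s,R
E
python3 - <<'E'
from h import *
im,W=cloud('top')
for n in('prop_grip','console'):
    for r in nets.silhouettes(n,'top')[:4]:
        m=r['region']; P=W[m]; P=P[~np.isnan(P[:,0])]
        hi=np.percentile(P[:,2],97)
        print(n,round(r['confidence'],2),np.round(np.array(r['bbox'])*[640,400,640,400]),'z97',hi.round(1),'all',rect(P))
        if n=='console': Q=P[abs(P[:,2]-45)<5]
        else: Q=P[P[:,2]>hi-6]
        print('  top',rect(Q),np.median(Q[:,2]), len(Q))
for c,z in (('top',0),('side',0)):
    for n,z in(('prop_toe',0),('prop_grip',60),('channel_mouth',45),('end_stop',45),('cover_edge',79),('console',0)):
        vision
        for r in (nets.pinpoint(n,c) if c=='top' else []): print(n,round(r['confidence'],2),onplane(c,r['xy'][0]*640,r['xy'][1]*400,z).round(1))
im,W2=cloud('side')
for n,z in(('prop_toe',0),('prop_grip',60),('channel_mouth',45),('end_stop',45),('cover_edge',79),('console',0)):
    for r in nets.pinpoint(n,'side'): print('side',n,round(r['confidence'],2),onplane('side',r['xy'][0]*640,r['xy'][1]*400,z).round(1))
for r in nets.silhouettes('prop_grip','side')+nets.silhouettes('console','side'):
    P=W2[r['region']]; P=P[~np.isnan(P[:,0])]; print('side',round(r['confidence'],2),rect(P),np.percentile(P[:,2],97).round(1)); Q=P[abs(P[:,2]-45)<5]; print(rect(Q))
E
```

```text
prop_grip 0.92 [219. 301.  37.  79.] z97 91.2 all (array([253.6, 269.7]), array([215.1,  54.4]), 23.25)
  top (array([214.3, 241.7]), array([104.2,  32.8]), 23.68) 88.29073846770751 411
prop_grip 0.72 [148. 208.  69.  13.] z97 72.7 all (array([523.7, 458.2]), array([ 25.9, 163.3]), 0.39)
  top (array([523.4, 496.4]), array([82.2, 25.4]), 89.84) 69.55302598313041 209
prop_grip 0.67 [219. 202.  22.  70.] z97 91.8 all (array([534.5, 261.7]), array([208.3,  33. ]), 3.83)
  top (array([480.7, 258.4]), array([99.5, 32.4]), 4.17) 88.94058505284954 348
prop_grip 0.65 [246. 129.  16.  51.] z97 62.7 all (array([743.7, 182.5]), array([134.9,  21.3]), 9.3)
  top (array([775.3, 187.7]), array([70.8, 20.7]), 8.39) 59.4885089137167 127
console 0.83 [340. 204. 112.  89.] z97 83.9 all (array([525.3, -91.2]), array([252.6, 314.3]), 1.52)
  top (array([521.3, -92. ]), array([239.9, 311.3]), 2.53) 45.02396783344565 6242
prop_toe 0.91 [529.8 381.3   0. ]
prop_toe 0.76 [678.  171.3   0. ]
prop_toe 0.64 [350.6 305.1   0. ]
prop_toe 0.62 [640.8 270.6   0. ]
prop_grip 0.7 [527.3 522.6  60. ]
prop_grip 0.65 [
[... 776 characters left out ...]
[535.7, 236.2]), array([206.5,  82.6]), 3.65) 90.9
(array([514.6, 259.1]), array([167.3,  32.4]), 3.26)
side 0.77 (array([269.2, 243.5]), array([207.6,  75.3]), 24.66) 90.5
(array([244.1, 253.5]), array([166.1,  31.9]), 22.95)
side 0.67 (array([529.9, 455.4]), array([ 38.2, 162.9]), 0.06) 71.9
(array([522.7, 478. ]), array([ 25., 117.]), 1.31)
side 0.35 (array([ 522.8, -119.6]), array([239.7, 369.8]), 2.46) 84.2
(array([521.4, -87.3]), array([239.8, 304.2]), 2.66)
side 0.74 (array([ 526.6, -122.9]), array([258.8, 377.8]), 3.3) 84.2
(array([521.2, -87.6]), array([239.9, 305.1]), 2.54)
side 0.31 (array([ 544. , -117.1]), array([142.9,  94.4]), 2.78) 86.4
(array([0., 0.]), array([0., 0.]), 0.0)
```

```bash
cat >> h.py <<'E'
def go(x,y,z,yaw=None):
    "print row: world TCP target, tool-y yaw deg (tool kept vertical), relative to measured pose"
    s,R=pose(); d=R.inv().apply(np.array([x,y,z])-s['tcp_pos'])/500
    ty=R.as_matrix()[:,1]; y0=np.degrees(np.arctan2(ty[1],ty[0]))
    out=dict(zip(('dx','dy','dz'),d.round(4)))
    if yaw is not None:
        w=np.array([np.cos(np.radians(yaw)),np.sin(np.radians(yaw)),0]); zz=np.array([0,0,-1.])
        T=Rn.from_matrix(np.stack([np.cross(w,zz),w,zz],1)); out.update(zip(('wx','wy','wz'),((R.inv()*T).as_rotvec()/(np.pi/2)).round(4)))
    print('t',round(s['time'],2),'tcp',s['tcp_pos'].round(1),'yaw',y0.round(2),'F',s['wrist_force'].round(1),'M',s['moment'].round(2),'w',round(s['grip_width'],1),'gf',round(s['grip_force'],1)); print({k:float(v) for k,v in out.items()})
E
python3 -c "
from h import *
go(450,-300,300,178)"
```

```text
t 2.0 tcp [ 219.5 -585.2  222.6] yaw 110.56 F [ 0.2 -0.9  0.1] M [ 0.02 -0.   -0.01] w 86.9 gf 0.0
{'dx': -0.632, 'dy': 0.3721, 'dz': -0.1549, 'wx': -0.0, 'wy': 0.0, 'wz': -0.7494}
```

```bash
python3 -m creep '[{"dx":-0.632,"dy":0.372,"dz":-0.155,"wz":-0.75},{"dx":-0.632,"dy":0.372,"dz":-0.155,"wz":-0.75},{"dx":-0.632,"dy":0.372,"dz":-0.155,"wz":-0.75},{"dx":-0.632,"dy":0.372,"dz":-0.155,"wz":-0.75},{"dx":-0.632,"dy":0.372,"dz":-0.155,"wz":-0.75},{"dx":-0.632,"dy":0.372,"dz":-0.155,"wz":-0.75},{"dx":-0.632,"dy":0.372,"dz":-0.155,"wz":-0.75},{"dx":-0.632,"dy":0.372,"dz":-0.155,"wz":-0.75}]'; python3 -c "
from h import *
go(450,60,300,-120)"
```

```text
t 2.0 tcp [ 219.5 -585.2  222.6] yaw 110.56 F [ 0.2 -0.9  0.1] M [ 0.02 -0.   -0.01] w 86.9 gf 0.0
{'dx': -0.8848, 'dy': 1.0463, 'dz': -0.1549, 'wx': -0.0, 'wy': 0.0, 'wz': -1.4383}validation failed for argument at $[0]...
```

```bash
python3 -m creep '[{"dx":-0.632,"dy":0.372,"dz":-0.155,"wx":0,"wy":0,"wz":-0.75,"hand":0},{"dx":-0.632,"dy":0.372,"dz":-0.155,"wx":0,"wy":0,"wz":-0.75,"hand":0},{"dx":-0.632,"dy":0.372,"dz":-0.155,"wx":0,"wy":0,"wz":-0.75,"hand":0},{"dx":-0.632,"dy":0.372,"dz":-0.155,"wx":0,"wy":0,"wz":-0.75,"hand":0},{"dx":-0.632,"dy":0.372,"dz":-0.155,"wx":0,"wy":0,"wz":-0.75,"hand":0},{"dx":-0.632,"dy":0.372,"dz":-0.155,"wx":0,"wy":0,"wz":-0.75,"hand":0},{"dx":-0.632,"dy":0.372,"dz":-0.155,"wx":0,"wy":0,"wz":-0.75,"hand":0},{"dx":-0.632,"dy":0.372,"dz":-0.155,"wx":0,"wy":0,"wz":-0.75,"hand":0}]'; python3 -c "
from h import *
go(450,60,300,-120)"
```

```text
time: 2.8
tcp_pos: [452.2, -297.6, 301.4]
tcp_rot: [0.001, -0.698, 0.716, -0.001]
wrist_force: [-1.0, -0.3, -0.6]
grip_width: 87.2
grip_force: 0.0
t 2.8 tcp [ 452.2 -297.6  301.4] yaw 178.57 F [-1.  -0.3 -0.6] M [0.01 0.05 0.06] w 87.2 gf 0.0
{'dx': -0.7148, 'dy': 0.0223, 'dz': 0.0022, 'wx': -0.0012, 'wy': -0.0012, 'wz': -0.6826}
```

```bash
python3 -m creep '[{"dx":-0.715,"dy":0.02,"dz":0,"wx":0,"wy":0,"wz":-0.68,"hand":0},{"dx":-0.715,"dy":0.02,"dz":0,"wx":0,"wy":0,"wz":-0.68,"hand":0},{"dx":-0.715,"dy":0.02,"dz":0,"wx":0,"wy":0,"wz":-0.68,"hand":0},{"dx":-0.715,"dy":0.02,"dz":0,"wx":0,"wy":0,"wz":-0.68,"hand":0},{"dx":-0.715,"dy":0.02,"dz":0,"wx":0,"wy":0,"wz":-0.68,"hand":0},{"dx":-0.715,"dy":0.02,"dz":0,"wx":0,"wy":0,"wz":-0.68,"hand":0},{"dx":-0.715,"dy":0.02,"dz":0,"wx":0,"wy":0,"wz":-0.68,"hand":0},{"dx":-0.715,"dy":0.02,"dz":0,"wx":0,"wy":0,"wz":-0.68,"hand":0}]' >/dev/null; python3 -c "
from h import *
go(446,256,170,-86)"
```

```text
t 3.6 tcp [452.1  61.7 300.3] yaw -120.24 F [0.2 0.  0.7] M [-0.15  0.12 -0.02] w 87.3 gf 0.0
{'dx': -0.2063, 'dy': -0.3293, 'dz': 0.261, 'wx': -0.0008, 'wy': -0.0005, 'wz': -0.3804}
```

```bash
python3 -m creep '[{"dx":-0.206,"dy":-0.329,"dz":0.26,"wx":0,"wy":0,"wz":-0.38,"hand":0},{"dx":-0.206,"dy":-0.329,"dz":0.26,"wx":0,"wy":0,"wz":-0.38,"hand":0},{"dx":-0.206,"dy":-0.329,"dz":0.26,"wx":0,"wy":0,"wz":-0.38,"hand":0},{"dx":-0.206,"dy":-0.329,"dz":0.26,"wx":0,"wy":0,"wz":-0.38,"hand":0},{"dx":-0.206,"dy":-0.329,"dz":0.26,"wx":0,"wy":0,"wz":-0.38,"hand":0},{"dx":-0.206,"dy":-0.329,"dz":0.26,"wx":0,"wy":0,"wz":-0.38,"hand":0},{"dx":-0.206,"dy":-0.329,"dz":0.26,"wx":0,"wy":0,"wz":-0.38,"hand":0}]' >/dev/null; python3 -c "
from h import *
go(446,256,43,-86)
im,W=cloud('side'); cv2.imwrite('pics/s2.png',im[180:400,150:520,::-1].repeat(2,0).repeat(2,1))"
```

```text
t 4.3 tcp [447.7 251.5 169.7] yaw -86.52 F [-0.8 -0.7 -0.2] M [-0.09  0.16  0.01] w 86.8 gf 0.0
{'dx': -0.0026, 'dy': -0.0095, 'dz': 0.2535, 'wx': 0.0008, 'wy': 0.0005, 'wz': -0.0058}
```

View pics/s2.png

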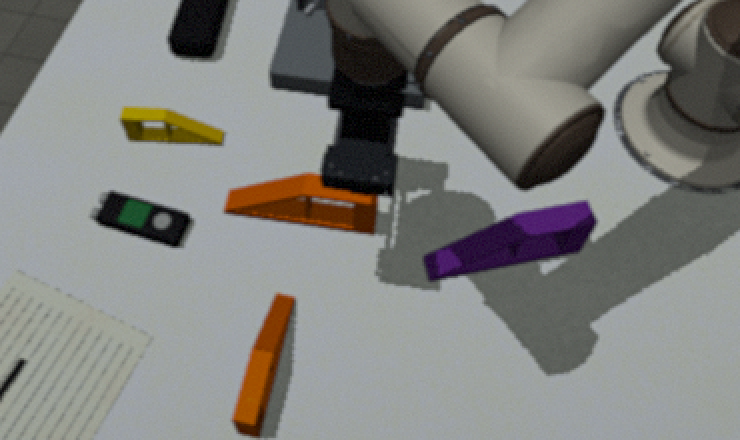

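The gripper is right over the post end of the big prop. Descend and grip.

```bash
python3 -m creep '[{"dx":-0.003,"dy":-0.01,"dz":0.08,"wx":0,"wy":0,"wz":-0.006,"hand":0},{"dx":-0.003,"dy":-0.01,"dz":0.16,"wx":0,"wy":0,"wz":-0.006,"hand":0},{"dx":-0.003,"dy":-0.01,"dz":0.22,"wx":0,"wy":0,"wz":-0.006,"hand":0},{"dx":-0.003,"dy":-0.01,"dz":0.256,"wx":0,"wy":0,"wz":-0.006,"hand":0},{"dx":-0.003,"dy":-0.01,"dz":0.256,"wx":0,"wy":0,"wz":-0.006,"hand":0},{"dx":-0.003,"dy":-0.01,"dz":0.256,"wx":0,"wy":0,"wz":-0.006,"hand":0.5},{"dx":-0.003,"dy":-0.01,"dz":0.256,"wx":0,"wy":0,"wz":-0.006,"hand":0.8},{"dx":-0.003,"dy":-0.01,"dz":0.256,"wx":0,"wy":0,"wz":-0.006,"hand":1}]' 40; python3 -m creep '[{"dx":0,"dy":0,"dz":0,"wx":0,"wy":0,"wz":0,"hand":1},{"dx":0,"dy":0,"dz":0,"wx":0,"wy":0,"wz":0,"hand":1},{"dx":0,"dy":0,"dz":0,"wx":0,"wy":0,"wz":0,"hand":1}]'; python3 -c "
from h import *
go(446,256,170,-86)"
```

```text
time: 5.15
tcp_pos: [446.8, 257.1, 43.7]
tcp_rot: [-0.001, 0.999, 0.035, 0.001]
wrist_force: [-0.4, -0.4, 0.5]
grip_width: 70.2
grip_force: 0.0
time: 5.45
tcp_pos: [446.0, 256.6, 42.3]
tcp_rot: [-0.0, 0.999, 0.035, 0.0]
wrist_force: [-1.1, 0.3, 0.4]
grip_width: 47.2
grip_force: 0.0
t 5.45 tcp [446.  256.6  42.3] yaw -86.0 F [-1.1  0.3  0.4] M [-0.05  0.12  0.01] w 47.2 gf 0.0
{'dx': 0.0, 'dy': 0.0012, 'dz': -0.2553, 'wx': -0.0002, 'wy': -0.0002, 'wz': 0.0001}
```

```bash
python3 -m creep '[{"dx":0,"dy":0,"dz":0,"wx":0,"wy":0,"wz":0,"hand":1},{"dx":0,"dy":0,"dz":0,"wx":0,"wy":0,"wz":0,"hand":1},{"dx":0,"dy":0,"dz":0,"wx":0,"wy":0,"wz":0,"hand":1},{"dx":0,"dy":0,"dz":0,"wx":0,"wy":0,"wz":0,"hand":1},{"dx":0,"dy":0,"dz":0,"wx":0,"wy":0,"wz":0,"hand":1}]'; python3 -c "
from h import *
go(446,256,170,-86)"
```

```text
time: 5.95
tcp_pos: [445.8, 256.3, 42.0]
tcp_rot: [0.0, 0.999, 0.035, -0.0]
wrist_force: [-0.2, -0.9, 0.4]
grip_width: 31.9
grip_force: 39.9
t 5.95 tcp [445.8 256.3  42. ] yaw -86.0 F [-0.2 -0.9  0.4] M [-0.38  0.26  0.07] w 31.9 gf 39.9
{'dx': 0.0003, 'dy': 0.0007, 'dz': -0.256, 'wx': 0.0003, 'wy': 0.0003, 'wz': -0.0}
```

```bash
python3 -m creep '[{"dx":0,"dy":0,"dz":-0.03,"wx":0,"wy":0,"wz":0,"hand":1},{"dx":0,"dy":0,"dz":-0.08,"wx":0,"wy":0,"wz":0,"hand":1},{"dx":0,"dy":0,"dz":-0.13,"wx":0,"wy":0,"wz":0,"hand":1},{"dx":0,"dy":0,"dz":-0.18,"wx":0,"wy":0,"wz":0,"hand":1},{"dx":0,"dy":0,"dz":-0.23,"wx":0,"wy":0,"wz":0,"hand":1},{"dx":0,"dy":0,"dz":-0.26,"wx":0,"wy":0,"wz":0,"hand":1},{"dx":0,"dy":0,"dz":-0.27,"wx":0,"wy":0,"wz":0,"hand":1}]' 60; python3 -c "
from h import *
go(564,256,177,-132)"
```

```text
time: 6.65
tcp_pos: [446.1, 257.0, 178.1]
tcp_rot: [-0.001, 0.999, 0.035, 0.001]
wrist_force: [0.3, 0.5, -3.3]
grip_width: 31.5
grip_force: 60.0
t 6.65 tcp [446.1 257.  178.1] yaw -86.02 F [ 0.3  0.5 -3.3] M [-0.05  0.3   0.06] w 31.5 gf 60.0
{'dx': 0.2351, 'dy': 0.0184, 'dz': 0.0025, 'wx': -0.0016, 'wy': -0.0003, 'wz': 0.5109}
```

```bash
python3 -m creep '[{"dx":0.06,"dy":0,"dz":0,"wx":0,"wy":0,"wz":0.06,"hand":1},{"dx":0.1,"dy":0,"dz":0,"wx":0,"wy":0,"wz":0.14,"hand":1},{"dx":0.15,"dy":0,"dz":0,"wx":0,"wy":0,"wz":0.22,"hand":1},{"dx":0.2,"dy":0,"dz":0,"wx":0,"wy":0,"wz":0.3,"hand":1},{"dx":0.22,"dy":0.01,"dz":0,"wx":0,"wy":0,"wz":0.38,"hand":1},{"dx":0.235,"dy":0.018,"dz":0,"wx":0,"wy":0,"wz":0.46,"hand":1},{"dx":0.235,"dy":0.018,"dz":0,"wx":0,"wy":0,"wz":0.54,"hand":1},{"dx":0.235,"dy":0.018,"dz":0,"wx":0,"wy":0,"wz":0.6,"hand":1}]' >/dev/null; python3 -c "
from h import *
go(562,206,177,-177.46)"
```

```text
t 7.45 tcp [563.1 255.2 174.5] yaw -140.33 F [-0.4  0.4 -3.9] M [ 0.11  0.2  -0.02] w 31.4 gf 59.9
{'dx': 0.0743, 'dy': 0.0645, 'dz': -0.0048, 'wx': 0.0026, 'wy': 0.0, 'wz': 0.4125}
```

```bash
python3 -m creep '[{"dx":0.01,"dy":0.01,"dz":0,"wx":0,"wy":0,"wz":0.08,"hand":1},{"dx":0.03,"dy":0.03,"dz":0,"wx":0,"wy":0,"wz":0.16,"hand":1},{"dx":0.05,"dy":0.05,"dz":0,"wx":0,"wy":0,"wz":0.24,"hand":1},{"dx":0.074,"dy":0.064,"dz":0,"wx":0,"wy":0,"wz":0.32,"hand":1},{"dx":0.074,"dy":0.064,"dz":0,"wx":0,"wy":0,"wz":0.38,"hand":1},{"dx":0.074,"dy":0.064,"dz":0,"wx":0,"wy":0,"wz":0.412,"hand":1},{"dx":0.074,"dy":0.064,"dz":0,"wx":0,"wy":0,"wz":0.412,"hand":1},{"dx":0.074,"dy":0.064,"dz":0,"wx":0,"wy":0,"wz":0.412,"hand":1}]' >/dev/null; python3 - <<'E'
from h import *
go(564.7,150,100,-177.46)
im,W=cloud('top'); a=im[80:270,180:450,::-1]; cv2.imwrite('pics/t3.png',cv2.resize(a,None,fx=2.5,fy=2.5))
o=cv2.inRange(cv2.cvtColor(im,cv2.COLOR_RGB2HSV),(3,150,60),(16,255,255))>0
P=W[o&(W[...,2]>95)]; print(rect(P),len(P))
for lo in range(-10,240,25):
    Q=P[(P[:,1]>lo)&(P[:,1]<lo+25)]
    if len(Q): print(lo,len(Q),Q.mean(0).round(1),np.percentile(Q[:,0],[2,98]).round(1),np.percentile(Q[:,2],[5,95]).round(1))
im,W=cloud('side'); o=cv2.inRange(cv2.cvtColor(im,cv2.COLOR_RGB2HSV),(3,150,60),(16,255,255))>0; P=W[o&(W[...,2]>95)]; print(len(P),P.min(0),P.max(0)); cv2.imwrite('pics/s3.png',cv2.resize(im[100:300,180:450,::-1],None,fx=2.5,fy=2.5))
E
```

```text
t 8.25 tcp [562.6 206.7 175.8] yaw -177.03 F [-0.1  0.5 -2.7] M [ 0.18  0.11 -0.05] w 31.7 gf 60.0
{'dx': 0.1135, 'dy': 0.0014, 'dz': 0.1516, 'wx': 0.0012, 'wy': -0.0003, 'wz': 0.0047}
(array([569.3,  99.9]), array([ 32.2, 162.9]), 2.51) 869
15 105 [572.1  29.7 151.6] [556.8 588. ] [144.2 159.5]
40 120 [571.8  53.2 167.6] [556.9 587.3] [158.1 176.2]
65 128 [569.   77.9 183. ] [554.7 584.6] [156.9 193.4]
90 148 [568.2 102.8 196.5] [554.5 584.2] [145.9 211. ]
115 147 [567.2 127.4 213.3] [552.6 583.4] [148.7 225. ]
140 160 [564.8 152.7 208.6] [551.6 581. ] [143.9 225. ]
165 61 [563.9 172.2 195.5] [551.4 579. ] [142.9 225.2]
280 [103.42368223 176.88060484 139.54339886] [580.02940494 377.36449822 604.49904538]
```

View pics/t3.png

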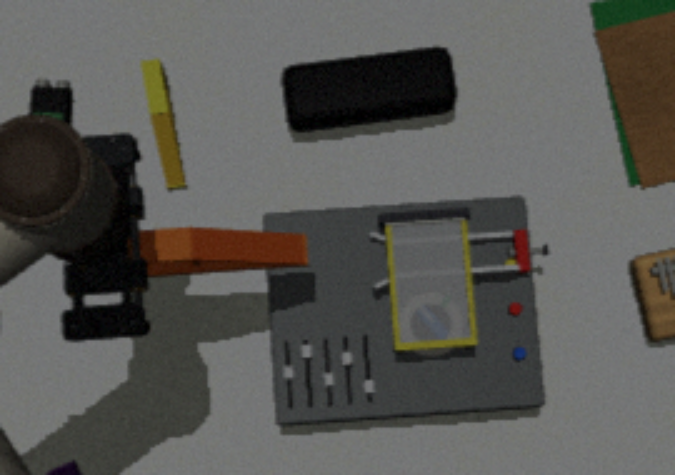

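View pics/s3.png

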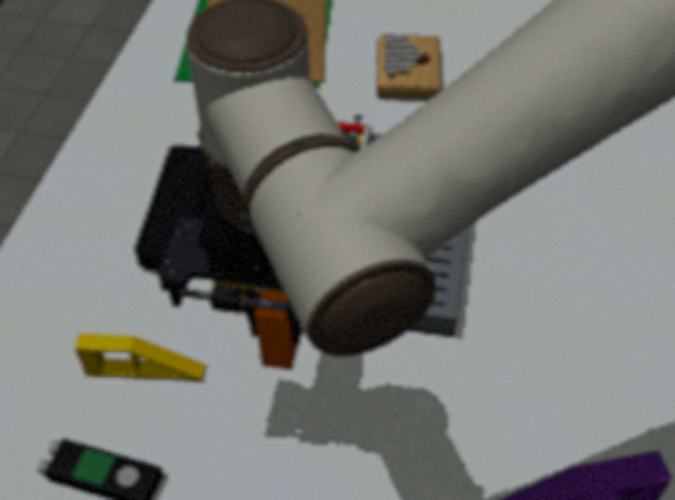

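The prop is held level with its toe at crop (307,250). The channel rails show at crop rows about 236 and 270, and the red stop at (522,250). Now check the channel line against the console estimate.

```bash
python3 - <<'E'
from h import *
im,W=cloud('top')
C=np.array([521.3,-89]);a=np.radians(2.54);Rc=np.array([[np.cos(a),-np.sin(a)],[np.sin(a),np.cos(a)]])
def con(P): return (P[...,:2]-C)@Rc
L=con(W)
hsv=cv2.cvtColor(im,cv2.COLOR_RGB2HSV)
red=((hsv[...,0]<6)|(hsv[...,0]>174))&(hsv[...,1]>150)&(hsv[...,2]>60)&(W[...,2]>52)&(W[...,2]<75)&(abs(L[...,1])<160)
P=W[red];print('red',len(P),np.percentile(L[red],[2,50,98],axis=0).round(1),np.median(P[:,2]))
ye=(abs(hsv[...,0]-29)<5)&(hsv[...,1]>130)&(abs(L[...,0])<130)&(abs(L[...,1])<100)
print('cover',ye.sum(),np.percentile(L[ye],[1,99],axis=0).round(1),np.percentile(W[ye][:,2],[5,50,95]).round(1))
g=hsv[...,2]
for u in (372,376,380,331,335):
    print(u,[(v,int(g[v,u]),W[v,u,2].round(0)) for v in range(168,194)])
for u,v,z in((378,174.5,57),(378,187.5,75)):
    print(con(onplane('top',u,v,z)))
E
```

```text
red 90 [[ -15.8 -141.3]
 [  50.6 -133.7]
 [  75.6 -118.2]] 62.06427972245004
cover 106 [[-50.1 -77.3]
 [ 84.7  16.7]] [69.8 82.8 87.6]
372 [(168, 60, np.float64(45.0)), (169, 59, np.float64(45.0)), (170, 63, np.float64(50.0)), (171, 55, np.float64(43.0)), (172, 62, np.float64(47.0)), (173, 100, np.float64(57.0)), (174, 120, np.float64(56.0)), (175, 73, np.float64(56.0)), (176, 30, np.float64(49.0)), (177, 35, np.float64(45.0)), (178, 62, np.float64(47.0)), (179, 62, np.float64(43.0)), (180, 65, np.float64(50.0)), (181, 65, np.float64(47.0)), (182, 59, np.float64(42.0)), (183, 58, np.float64(49.0)), (184, 61, np.float64(47.0)), (185, 63, np.float64(42.0)), (186, 81, np.float64(43.0)), (187, 118, np.float64(75.0)), (188, 116, np.float64(71.0)), (189, 42, np.float64(66.0)), (190, 26, np.float64(42.0)), (191, 28, np.float64(45.0)), (192, 31, np.float64(47.0)), (193, 53, np.float64(43.0))]
376 [(168, 63, np.float64(43.0)), (169, 64, np.float64(46.0)), (170, 64, np.float64(48.0)), (171, 60, np.float64(48.0)), (172, 64, np.float64(44.0)), (173, 114, np.float64(59.0)), (174, 120, np.float64(
[... 2217 characters left out ...]
np.float64(83.0)), (173, 110, np.float64(82.0)), (174, 105, np.float64(86.0)), (175, 108, np.float64(82.0)), (176, 107, np.float64(87.0)), (177, 104, np.float64(85.0)), (178, 109, np.float64(81.0)), (179, 104, np.float64(82.0)), (180, 104, np.float64(88.0)), (181, 103, np.float64(81.0)), (182, 104, np.float64(81.0)), (183, 101, np.float64(82.0)), (184, 104, np.float64(84.0)), (185, 108, np.float64(82.0)), (186, 89, np.float64(80.0)), (187, 81, np.float64(73.0)), (188, 68, np.float64(87.0)), (189, 65, np.float64(81.0)), (190, 70, np.float64(81.0)), (191, 88, np.float64(79.0)), (192, 96, np.float64(77.0)), (193, 61, np.float64(59.0))]
[  71.52823325 -107.86880468]
[  31.89517565 -101.72902538]
```

```bash
python3 -c "
from h import *
go(563.7,155,95,-177.46)"
```

```text
t 8.4 tcp [562.9 206.9 176.5] yaw -177.05 F [ 0.3  0.3 -2.7] M [0.2  0.15 0.01] w 31.7 gf 60.0
{'dx': 0.1038, 'dy': 0.0036, 'dz': 0.1631, 'wx': 0.0004, 'wy': -0.0001, 'wz': 0.0046}
```

```bash
python3 -m creep '[{"dx":0.05,"dy":0.002,"dz":0.02,"wx":0,"wy":0,"wz":0.004,"hand":1},{"dx":0.104,"dy":0.0036,"dz":0.06,"wx":0,"wy":0,"wz":0.0046,"hand":1},{"dx":0.104,"dy":0.0036,"dz":0.1,"wx":0,"wy":0,"wz":0.0046,"hand":1},{"dx":0.104,"dy":0.0036,"dz":0.135,"wx":0,"wy":0,"wz":0.0046,"hand":1},{"dx":0.104,"dy":0.0036,"dz":0.155,"wx":0,"wy":0,"wz":0.0046,"hand":1},{"dx":0.104,"dy":0.0036,"dz":0.163,"wx":0,"wy":0,"wz":0.0046,"hand":1},{"dx":0.104,"dy":0.0036,"dz":0.163,"wx":0,"wy":0,"wz":0.0046,"hand":1},{"dx":0.104,"dy":0.0036,"dz":0.163,"wx":0,"wy":0,"wz":0.0046,"hand":1}]' ; python3 - <<'E'
from h import *
go(563.7,155,88,-177.46)
im,W=cloud('top')
o=cv2.inRange(cv2.cvtColor(im,cv2.COLOR_RGB2HSV),(3,150,60),(16,255,255))>0
P=W[o&(W[...,2]>50)&(W[...,1]<250)&(W[...,0]<620)]; print(rect(P),len(P))
C=np.array([521.3,-89]);a=np.radians(2.54);Rc=np.array([[np.cos(a),-np.sin(a)],[np.sin(a),np.cos(a)]])
L=(P[:,:2]-C)@Rc
for lo in range(40,180,20):
    Q=L[(L[:,1]>lo)&(L[:,1]<lo+20)]
    if len(Q): print(lo,len(Q),np.percentile(Q[:,0],[3,97]).round(1))
print(L[:,1].min())
cv2.imwrite('pics/t4.png',cv2.resize(im[130:260,220:420,::-1],None,fx=3.5,fy=3.5))
E
```

```text
time: 9.2
tcp_pos: [564.6, 155.3, 96.4]
tcp_rot: [-0.001, 0.723, -0.691, 0.0]
wrist_force: [0.4, 0.2, -2.9]
grip_width: 31.8
grip_force: 60.0
t 9.2 tcp [564.6 155.3  96.4] yaw -177.46 F [ 0.4  0.2 -2.9] M [0.21 0.07 0.02] w 31.8 gf 60.0
{'dx': 0.0005, 'dy': 0.0018, 'dz': 0.0168, 'wx': -0.0011, 'wy': 0.0003, 'wz': 0.0}
(array([576.1, -51. ]), array([ 33.7, 351.2]), 3.33) 732
40 25 [40.6 70.7]
60 85 [39.5 70.6]
80 78 [41.1 69.2]
100 93 [40.5 70.9]
120 95 [39.8 69.7]
140 99 [41.7 69.4]
160 103 [41.  70.6]
-140.041772839644
```

View pics/t4.png

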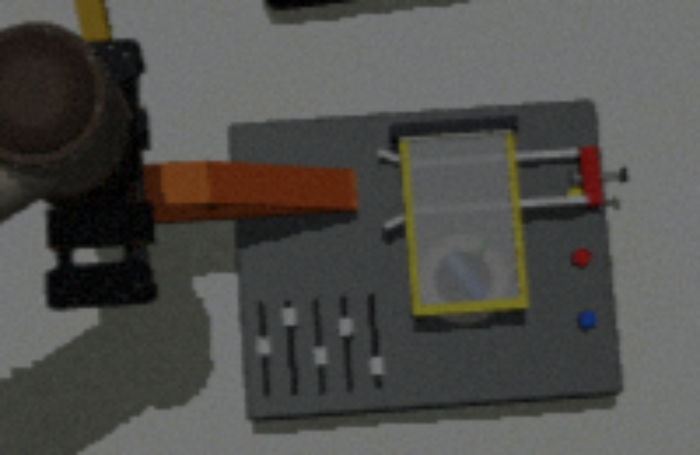

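The toe is about 15 px left of the splayed mouth and lined up with the rails to within 2 mm, so I shift 2 mm towards -x and lower until contact.

```bash
python3 -m creep '[{"dx":0,"dy":0.002,"dz":0.004,"wx":0,"wy":0,"wz":0,"hand":1},{"dx":0,"dy":0.004,"dz":0.008,"wx":0,"wy":0,"wz":0,"hand":1},{"dx":0,"dy":0.004,"dz":0.012,"wx":0,"wy":0,"wz":0,"hand":1},{"dx":0,"dy":0.004,"dz":0.014,"wx":0,"wy":0,"wz":0,"hand":1},{"dx":0,"dy":0.004,"dz":0.016,"wx":0,"wy":0,"wz":0,"hand":1},{"dx":0,"dy":0.004,"dz":0.016,"wx":0,"wy":0,"wz":0,"hand":1}]' ; python3 -m creep '[{"dx":0,"dy":0,"dz":0.001,"wx":0,"wy":0,"wz":0,"hand":1},{"dx":0,"dy":0,"dz":0.002,"wx":0,"wy":0,"wz":0,"hand":1},{"dx":0,"dy":0,"dz":0.002,"wx":0,"wy":0,"wz":0,"hand":1}]'; python3 -m creep '[{"dx":0,"dy":0,"dz":0.001,"wx":0,"wy":0,"wz":0,"hand":1},{"dx":0,"dy":0,"dz":0.002,"wx":0,"wy":0,"wz":0,"hand":1},{"dx":0,"dy":0,"dz":0.002,"wx":0,"wy":0,"wz":0,"hand":1}]'
```

```text
time: 9.85
tcp_pos: [561.9, 154.7, 87.4]
tcp_rot: [0.0, 0.722, -0.691, -0.0]
wrist_force: [0.0, -0.1, -2.7]
grip_width: 31.5
grip_force: 60.0
time: 10.15
tcp_pos: [562.1, 154.8, 86.9]
tcp_rot: [-0.0, 0.722, -0.691, 0.0]
wrist_force: [-0.6, 0.6, -1.4]
grip_width: 31.9
grip_force: 60.0
time: 10.45
tcp_pos: [562.2, 154.9, 86.7]
tcp_rot: [-0.0, 0.723, -0.691, 0.0]
wrist_force: [-2.3, 0.5, 4.2]
grip_width: 31.5
grip_force: 60.0
```

```bash
python3 -m creep '[{"dx":0.006,"dy":0,"dz":-0.001,"wx":0,"wy":0,"wz":0,"hand":1},{"dx":0.014,"dy":0,"dz":-0.001,"wx":0,"wy":0,"wz":0,"hand":1},{"dx":0.024,"dy":0,"dz":-0.001,"wx":0,"wy":0,"wz":0,"hand":1},{"dx":0.034,"dy":0,"dz":-0.001,"wx":0,"wy":0,"wz":0,"hand":1},{"dx":0.044,"dy":0,"dz":-0.001,"wx":0,"wy":0,"wz":0,"hand":1},{"dx":0.054,"dy":0,"dz":-0.001,"wx":0,"wy":0,"wz":0,"hand":1},{"dx":0.064,"dy":0,"dz":-0.001,"wx":0,"wy":0,"wz":0,"hand":1},{"dx":0.07,"dy":0,"dz":-0.001,"wx":0,"wy":0,"wz":0,"hand":1}]'; python3 -m creep '[{"dx":0.006,"dy":0,"dz":0,"wx":0,"wy":0,"wz":0,"hand":1},{"dx":0.014,"dy":0,"dz":0,"wx":0,"wy":0,"wz":0,"hand":1},{"dx":0.022,"dy":0,"dz":0,"wx":0,"wy":0,"wz":0,"hand":1},{"dx":0.03,"dy":0,"dz":0,"wx":0,"wy":0,"wz":0,"hand":1}]'; python3 - <<'E'
from h import *
go(563.7,155,87,-177.46)
E
```

```text
time: 11.25
tcp_pos: [564.6, 119.9, 87.0]
tcp_rot: [-0.002, 0.722, -0.691, 0.001]
wrist_force: [-0.4, 5.5, 4.5]
grip_width: 31.9
grip_force: 60.0
time: 11.65
tcp_pos: [565.3, 105.1, 87.0]
tcp_rot: [-0.002, 0.722, -0.691, 0.001]
wrist_force: [-0.2, 5.8, 5.7]
grip_width: 31.4
grip_force: 60.0
t 11.65 tcp [565.3 105.1  87. ] yaw -177.48 F [-0.2  5.8  5.7] M [ 1.42  0.28 -0.06] w 31.4 gf 60.0
{'dx': -0.0999, 'dy': -0.0012, 'dz': 0.0001, 'wx': -0.002, 'wy': 0.0008, 'wz': -0.0002}
```

```bash
python3 -m creep '[{"dx":0.008,"dy":0,"dz":-0.002,"wx":0,"wy":0,"wz":0,"hand":1},{"dx":0.018,"dy":0,"dz":-0.002,"wx":0,"wy":0,"wz":0,"hand":1},{"dx":0.028,"dy":0,"dz":-0.002,"wx":0,"wy":0,"wz":0,"hand":1},{"dx":0.038,"dy":0,"dz":-0.002,"wx":0,"wy":0,"wz":0,"hand":1},{"dx":0.048,"dy":0,"dz":-0.002,"wx":0,"wy":0,"wz":0,"hand":1},{"dx":0.056,"dy":0,"dz":-0.002,"wx":0,"wy":0,"wz":0,"hand":1},{"dx":0.06,"dy":0,"dz":-0.002,"wx":0,"wy":0,"wz":0,"hand":1}]'; python3 - <<'E'
from h import *
go(563.7,155,87,-177.46)
E
```

```text
time: 12.35
tcp_pos: [565.7, 75.7, 87.0]
tcp_rot: [-0.001, 0.722, -0.691, -0.0]
wrist_force: [-1.1, 10.0, 2.5]
grip_width: 31.6
grip_force: 60.0
t 12.35 tcp [565.7  75.7  87. ] yaw -177.49 F [-1.1 10.   2.5] M [2.45 0.39 0.02] w 31.6 gf 60.0
{'dx': -0.1587, 'dy': -0.0029, 'dz': 0.0003, 'wx': -0.0007, 'wy': 0.0011, 'wz': -0.0004}
```

```bash
python3 -m creep '[{"dx":0.008,"dy":0,"dz":0,"wx":0,"wy":0,"wz":0,"hand":1},{"dx":0.018,"dy":0,"dz":0,"wx":0,"wy":0,"wz":0,"hand":1},{"dx":0.028,"dy":0,"dz":0,"wx":0,"wy":0,"wz":0,"hand":1},{"dx":0.038,"dy":0,"dz":0,"wx":0,"wy":0,"wz":0,"hand":1},{"dx":0.048,"dy":0,"dz":0,"wx":0,"wy":0,"wz":0,"hand":1},{"dx":0.056,"dy":0,"dz":0,"wx":0,"wy":0,"wz":0,"hand":1},{"dx":0.06,"dy":0,"dz":0,"wx":0,"wy":0,"wz":0,"hand":1}]'; python3 - <<'E'
from h import *
go(563.7,155,87,-177.46)
im,W=cloud('top')
cv2.imwrite('pics/t5.png',cv2.resize(im[130:260,220:420,::-1],None,fx=3.5,fy=3.5))
E
```

```text
time: 13.05
tcp_pos: [566.6, 44.9, 87.0]
tcp_rot: [-0.0, 0.722, -0.692, -0.0]
wrist_force: [-0.7, 5.3, 3.2]
grip_width: 31.6
grip_force: 59.9
t 13.05 tcp [566.6  44.9  87. ] yaw -177.51 F [-0.7  5.3  3.2] M [ 1.63  0.18 -0.02] w 31.6 gf 59.9
{'dx': -0.2203, 'dy': -0.0038, 'dz': 0.0001, 'wx': -0.0, 'wy': 0.0005, 'wz': -0.0005}
```

View pics/t5.png

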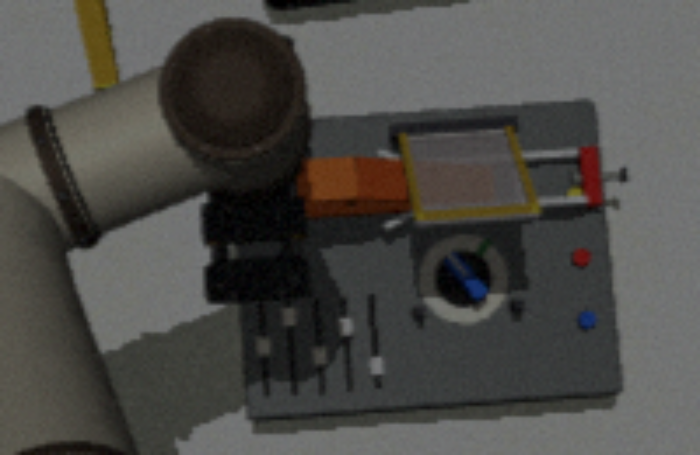

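The cover is lifting, the prop sits between the rails, and the knob is now visible at crop (465,278). Slide on.

```bash
python3 -m creep '[{"dx":0.008,"dy":0,"dz":0,"wx":0,"wy":0,"wz":0,"hand":1},{"dx":0.018,"dy":0,"dz":0,"wx":0,"wy":0,"wz":0,"hand":1},{"dx":0.028,"dy":0,"dz":0,"wx":0,"wy":0,"wz":0,"hand":1},{"dx":0.038,"dy":0,"dz":0,"wx":0,"wy":0,"wz":0,"hand":1},{"dx":0.048,"dy":0,"dz":0,"wx":0,"wy":0,"wz":0,"hand":1},{"dx":0.058,"dy":0,"dz":0,"wx":0,"wy":0,"wz":0,"hand":1},{"dx":0.064,"dy":0,"dz":0,"wx":0,"wy":0,"wz":0,"hand":1},{"dx":0.068,"dy":0,"dz":0,"wx":0,"wy":0,"wz":0,"hand":1}]'; python3 -m creep '[{"dx":0.003,"dy":0,"dz":0,"wx":0,"wy":0,"wz":0,"hand":1},{"dx":0.006,"dy":0,"dz":0,"wx":0,"wy":0,"wz":0,"hand":1},{"dx":0.009,"dy":0,"dz":0,"wx":0,"wy":0,"wz":0,"hand":1},{"dx":0.012,"dy":0,"dz":0,"wx":0,"wy":0,"wz":0,"hand":1}]'
```

```text
time: 13.9
tcp_pos: [568.1, 10.5, 87.0]
tcp_rot: [0.0, 0.722, -0.692, -0.0]
wrist_force: [-0.9, 4.1, 2.2]
grip_width: 31.7
grip_force: 59.9
time: 14.3
tcp_pos: [568.3, 4.8, 87.0]
tcp_rot: [0.0, 0.722, -0.691, -0.0]
wrist_force: [-0.0, 4.7, 2.5]
grip_width: 31.3
grip_force: 59.9
```

```bash
ok(){ tee -a log | awk -F'[][,]' '/tcp_pos/{y=$3}/wrist/{print y,$3; exit ($3>7)}'; }
for i in 1; do python3 -m creep '[{"dx":0.002,"dy":0,"dz":0,"wx":0,"wy":0,"wz":0,"hand":1},{"dx":0.004,"dy":0,"dz":0,"wx":0,"wy":0,"wz":0,"hand":1},{"dx":0.004,"dy":0,"dz":0,"wx":0,"wy":0,"wz":0,"hand":1}]' | ok && python3 -m creep '[{"dx":0.002,"dy":0,"dz":0,"wx":0,"wy":0,"wz":0,"hand":1},{"dx":0.004,"dy":0,"dz":0,"wx":0,"wy":0,"wz":0,"hand":1},{"dx":0.004,"dy":0,"dz":0,"wx":0,"wy":0,"wz":0,"hand":1}]' | ok && python3 -m creep '[{"dx":0.002,"dy":0,"dz":0,"wx":0,"wy":0,"wz":0,"hand":1},{"dx":0.004,"dy":0,"dz":0,"wx":0,"wy":0,"wz":0,"hand":1},{"dx":0.004,"dy":0,"dz":0,"wx":0,"wy":0,"wz":0,"hand":1}]' | ok && python3 -m creep '[{"dx":0.002,"dy":0,"dz":0,"wx":0,"wy":0,"wz":0,"hand":1},{"dx":0.004,"dy":0,"dz":0,"wx":0,"wy":0,"wz":0,"hand":1},{"dx":0.004,"dy":0,"dz":0,"wx":0,"wy":0,"wz":0,"hand":1}]' | ok && python3 -m creep '[{"dx":0.002,"dy":0,"dz":0,"wx":0,"wy":0,"wz":0,"hand":1},{"dx":0.004,"dy":0,"dz":0,"wx":0,"wy":0,"wz":0,"hand":1},{"dx":0.004,"dy":0,"dz":0,"wx":0,"wy":0,"wz":0,"hand":1}]' | ok ; done
```

```text
2.6  3.9
 0.7  2.9
 -1.4  2.8
 -3.3  4.0
 -5.3  3.1
```

```bash
ok(){ tee -a log | awk -F'[][,]' '/tcp_pos/{y=$3}/wrist/{print y,$3; exit ($3>6.5)}'; }
python3 -m creep '[{"dx":0.002,"dy":0,"dz":0,"wx":0,"wy":0,"wz":0,"hand":1},{"dx":0.004,"dy":0,"dz":0,"wx":0,"wy":0,"wz":0,"hand":1},{"dx":0.004,"dy":0,"dz":0,"wx":0,"wy":0,"wz":0,"hand":1}]' | ok && python3 -m creep '[{"dx":0.002,"dy":0,"dz":0,"wx":0,"wy":0,"wz":0,"hand":1},{"dx":0.004,"dy":0,"dz":0,"wx":0,"wy":0,"wz":0,"hand":1},{"dx":0.004,"dy":0,"dz":0,"wx":0,"wy":0,"wz":0,"hand":1}]' | ok && python3 -m creep '[{"dx":0.002,"dy":0,"dz":0,"wx":0,"wy":0,"wz":0,"hand":1},{"dx":0.004,"dy":0,"dz":0,"wx":0,"wy":0,"wz":0,"hand":1},{"dx":0.004,"dy":0,"dz":0,"wx":0,"wy":0,"wz":0,"hand":1}]' | ok && python3 -m creep '[{"dx":0.002,"dy":0,"dz":0,"wx":0,"wy":0,"wz":0,"hand":1},{"dx":0.004,"dy":0,"dz":0,"wx":0,"wy":0,"wz":0,"hand":1},{"dx":0.004,"dy":0,"dz":0,"wx":0,"wy":0,"wz":0,"hand":1}]' | ok && python3 -m creep '[{"dx":0.002,"dy":0,"dz":0,"wx":0,"wy":0,"wz":0,"hand":1},{"dx":0.004,"dy":0,"dz":0,"wx":0,"wy":0,"wz":0,"hand":1},{"dx":0.004,"dy":0,"dz":0,"wx":0,"wy":0,"wz":0,"hand":1}]' | ok && python3 -m creep '[{"dx":0.002,"dy":0,"dz":0,"wx":0,"wy":0,"wz":0,"hand":1},{"dx":0.004,"dy":0,"dz":0,"wx":0,"wy":0,"wz":0,"hand":1},{"dx":0.004,"dy":0,"dz":0,"wx":0,"wy":0,"wz":0,"hand":1}]' | ok; tail -7 log
```

```text
-7.3  2.3
 -9.3  2.8
 -11.3  2.8
 -13.3  3.0
 -15.3  3.6
 -17.3  1.5
grip_force: 59.9
time: 17.6
tcp_pos: [569.3, -17.3, 87.0]
tcp_rot: [0.0, 0.722, -0.692, -0.0]
wrist_force: [0.2, 1.5, 1.4]
grip_width: 32.0
grip_force: 59.9
```

```bash
ok(){ tee -a log | awk -F'[][,]' '/tcp_pos/{y=$3}/wrist/{print y,$3; exit ($3>6)}'; }
python3 -m creep '[{"dx":0.002,"dy":0,"dz":0,"wx":0,"wy":0,"wz":0,"hand":1},{"dx":0.003,"dy":0,"dz":0,"wx":0,"wy":0,"wz":0,"hand":1},{"dx":0.003,"dy":0,"dz":0,"wx":0,"wy":0,"wz":0,"hand":1}]' | ok && python3 -m creep '[{"dx":0.002,"dy":0,"dz":0,"wx":0,"wy":0,"wz":0,"hand":1},{"dx":0.003,"dy":0,"dz":0,"wx":0,"wy":0,"wz":0,"hand":1},{"dx":0.003,"dy":0,"dz":0,"wx":0,"wy":0,"wz":0,"hand":1}]' | ok && python3 -m creep '[{"dx":0.002,"dy":0,"dz":0,"wx":0,"wy":0,"wz":0,"hand":1},{"dx":0.003,"dy":0,"dz":0,"wx":0,"wy":0,"wz":0,"hand":1},{"dx":0.003,"dy":0,"dz":0,"wx":0,"wy":0,"wz":0,"hand":1}]' | ok && python3 -m creep '[{"dx":0.002,"dy":0,"dz":0,"wx":0,"wy":0,"wz":0,"hand":1},{"dx":0.003,"dy":0,"dz":0,"wx":0,"wy":0,"wz":0,"hand":1},{"dx":0.003,"dy":0,"dz":0,"wx":0,"wy":0,"wz":0,"hand":1}]' | ok && python3 -m creep '[{"dx":0.002,"dy":0,"dz":0,"wx":0,"wy":0,"wz":0,"hand":1},{"dx":0.003,"dy":0,"dz":0,"wx":0,"wy":0,"wz":0,"hand":1},{"dx":0.003,"dy":0,"dz":0,"wx":0,"wy":0,"wz":0,"hand":1}]' | ok ; tail -6 log
```

```text
-18.5  3.4
 -18.6  9.1
time: 18.2
tcp_pos: [569.6, -18.6, 87.1]
tcp_rot: [-0.001, 0.722, -0.692, -0.0]
wrist_force: [-1.5, 9.1, 1.6]
grip_width: 31.7
grip_force: 60.0
```

```bash
python3 -m creep '[{"dx":0.0005,"dy":0,"dz":0,"wx":0,"wy":0,"wz":0,"hand":1},{"dx":0.0005,"dy":0,"dz":0,"wx":0,"wy":0,"wz":0,"hand":1},{"dx":0.0005,"dy":0,"dz":0,"wx":0,"wy":0,"wz":0,"hand":1},{"dx":0.0005,"dy":0,"dz":0,"wx":0,"wy":0,"wz":0,"hand":1}]';python3 -m creep '[{"dx":0,"dy":0,"dz":0,"wx":0,"wy":0,"wz":0,"hand":1},{"dx":0,"dy":0,"dz":0,"wx":0,"wy":0,"wz":0,"hand":1},{"dx":0,"dy":0,"dz":0,"wx":0,"wy":0,"wz":0,"hand":1},{"dx":0,"dy":0,"dz":0,"wx":0,"wy":0,"wz":0,"hand":1},{"dx":0,"dy":0,"dz":0,"wx":0,"wy":0,"wz":0,"hand":1}]'; python3 - <<'E'
from h import *
go(569.7,-18.5,87,-177.46)
im,W=cloud('top')
cv2.imwrite('pics/t6.png',cv2.resize(im[130:260,220:420,::-1],None,fx=3.5,fy=3.5))
E
```

```text
time: 18.6
tcp_pos: [569.7, -18.6, 87.1]
tcp_rot: [-0.001, 0.722, -0.692, -0.0]
wrist_force: [-1.6, 10.1, 1.8]
grip_width: 31.5
grip_force: 60.0
time: 19.1
tcp_pos: [569.7, -18.6, 87.1]
tcp_rot: [-0.001, 0.722, -0.692, -0.001]
wrist_force: [-1.3, 9.9, 1.5]
grip_width: 31.7
grip_force: 60.0
t 19.1 tcp [569.7 -18.6  87.1] yaw -177.51 F [-1.3  9.9  1.5] M [ 2.74  0.61 -0.11] w 31.7 gf 60.0
{'dx': -0.0003, 'dy': -0.0001, 'dz': 0.0002, 'wx': -0.0004, 'wy': 0.0013, 'wz': -0.0005}
```

View pics/t6.png

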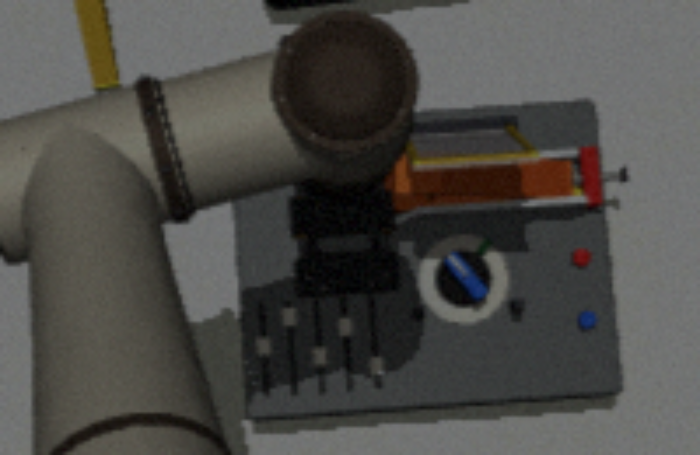

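Toe is on the screw and the cover is up (edge line at crop row 160), with about 7 N beyond the drag held over 0.5 s. Release and lift.

```bash
python3 -m creep '[{"dx":0,"dy":0,"dz":0,"wx":0,"wy":0,"wz":0,"hand":0.3},{"dx":0,"dy":0,"dz":0,"wx":0,"wy":0,"wz":0,"hand":0.3},{"dx":0,"dy":0,"dz":0,"wx":0,"wy":0,"wz":0,"hand":0.3},{"dx":0,"dy":0,"dz":0,"wx":0,"wy":0,"wz":0,"hand":0.3},{"dx":0,"dy":0,"dz":0,"wx":0,"wy":0,"wz":0,"hand":0.3},{"dx":0,"dy":0,"dz":0,"wx":0,"wy":0,"wz":0,"hand":0.3}]'; python3 -m creep '[{"dx":0,"dy":0,"dz":-0.02,"wx":0,"wy":0,"wz":0,"hand":0.3},{"dx":0,"dy":0,"dz":-0.06,"wx":0,"wy":0,"wz":0,"hand":0.3},{"dx":0,"dy":0,"dz":-0.12,"wx":0,"wy":0,"wz":0,"hand":0.3},{"dx":0,"dy":0,"dz":-0.2,"wx":0,"wy":0,"wz":0,"hand":0.3},{"dx":-0.06,"dy":0.02,"dz":-0.28,"wx":0,"wy":0,"wz":0,"hand":0.3},{"dx":-0.12,"dy":0.06,"dz":-0.3,"wx":0,"wy":0,"wz":0,"hand":0.3},{"dx":-0.2,"dy":0.12,"dz":-0.3,"wx":0,"wy":0,"wz":0,"hand":0.3},{"dx":-0.28,"dy":0.16,"dz":-0.3,"wx":0,"wy":0,"wz":0,"hand":0.3}]'; python3 - <<'E'
from h import *
go(500,100,240,-177.46)
im,W=cloud('top')
C=np.array([521.3,-89]);a=np.radians(2.54);Rc=np.array([[np.cos(a),-np.sin(a)],[np.sin(a),np.cos(a)]])
L=(W[...,:2]-C)@Rc; hsv=cv2.cvtColor(im,cv2.COLOR_RGB2HSV)
near=(np.hypot(L[...,0]+20,L[...,1]+30)<45)
b=near&(abs(hsv[...,0]-110)<14)&(hsv[...,1]>90)
P=W[b];print('bar',b.sum(),P.mean(0).round(1),rect(P),np.percentile(P[:,2],[10,90]))
for r in nets.pinpoint('knob_grip','top'): print(r['confidence'],onplane('top',r['xy'][0]*640,r['xy'][1]*400,60).round(1))
print('model',(C+Rc@[-20,-30]).round(1))
o=cv2.inRange(hsv,(3,150,60),(16,255,255))>0
Q=L[o&(abs(L[...,0]-54)<30)&(L[...,1]<100)&(L[...,1]>-130)]; print('prop y',Q[:,1].min(),Q[:,1].max())
cv2.imwrite('pics/t7.png',cv2.resize(im[130:260,280:420,::-1],None,fx=4.5,fy=4.5))
E
```

```text
time: 19.75
tcp_pos: [569.5, -20.6, 87.0]
tcp_rot: [0.0, 0.722, -0.692, -0.0]
wrist_force: [-0.3, -0.5, -0.5]
grip_width: 60.2
grip_force: 0.0
time: 20.55
tcp_pos: [482.1, 116.7, 238.7]
tcp_rot: [-0.001, 0.722, -0.692, 0.0]
wrist_force: [1.0, 1.5, 0.3]
grip_width: 61.0
grip_force: 0.0
t 20.55 tcp [482.1 116.7 238.7] yaw -177.56 F [1.  1.5 0.3] M [ 0.04  0.03 -0.01] w 61.0 gf 0.0
{'dx': 0.035, 'dy': -0.0344, 'dz': -0.0026, 'wx': -0.0013, 'wy': 0.0009, 'wz': -0.0011}
bar 71 [ 500.6 -117.8   65.1] (array([ 500.2, -114.9]), array([40.1, 28.7]), 32.33) [49.02427989 74.1530194 ]
0.67 [ 503.6 -110.    60. ]
0.38 [ 519.4 -405.2   60. ]
model [ 502.6 -119.9]
prop y -129.89937624725547 85.80040656326011
```

View pics/t7.png

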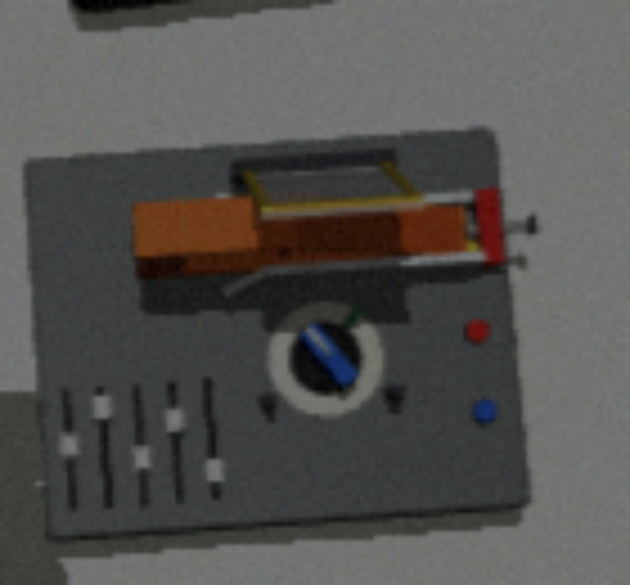

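The prop stands in place holding the cover up, with the pointer at up-left and the green mark at crop (352,317). The raised cover and prop are too near to swing the 190 mm gripper body round, so I'll push the bar's -x end with shut fingers instead of gripping it. Two small posts at crop (268,405) and (395,395) must be avoided.

```bash
cat >> h.py <<'E'
C=np.array([521.3,-89]);A=np.radians(2.54);Rc=np.array([[np.cos(A),-np.sin(A)],[np.sin(A),np.cos(A)]])
K=C+Rc@[-20,-30]
def bar(cam='top',n=3):
    out=[]
    for _ in range(n):
        im,_w=vision.snapshot(cam); h=cv2.cvtColor(im,cv2.COLOR_RGB2HSV)
        p=vision.camera_params(cam); q=p['R']@np.array([*K,70])+p['t']; u0,v0=q[0]/q[2]*p['fx']+p['cx'],q[1]/q[2]*p['fy']+p['cy']
        v,u=np.mgrid[:400,:640]
        m=(np.hypot(u-u0,v-v0)<13)&(abs(h[...,0].astype(int)-112)<16)&(h[...,1]>100)&(h[...,2]>50)
        P=np.array([onplane(cam,a,b,70)[:2] for b,a in zip(*np.nonzero(m))])
        if len(P)<8: out.append((len(P),0,0,0)); continue
        w=(h[...,2][m]).astype(float); c=np.average(P,axis=0,weights=w); e=np.linalg.eigh(np.cov((P-c).T,aweights=w))[1][:,1]; e*=np.sign(e[0])
        out.append((len(P),*c,np.arctan2(e[1],e[0])-A))
    return np.array(out).round(3)
E
python3 - <<'E'
from h import *
print('K',K); print(bar('top')); print(bar('side'))
im,W=cloud('top')
L=(W[...,:2]-C)@Rc
for (x,y) in((-49,7),(-49,-71)):
    m=(abs(L[...,0]-x)<14)&(abs(L[...,1]-y)<14)&(W[...,2]>53); print(m.sum(),L[m].mean(0).round(1),np.sort(W[m][:,2])[-5:].round(0), np.percentile(L[m],[5,95],axis=0).round(1))
go(K[0]+10,-160,150,-177.46)
E
```

```text
K [ 502.6491548  -119.85686266]
[[  61.     500.469 -119.457    0.632]
 [  61.     500.317 -119.501    0.62 ]
 [  60.     500.123 -119.746    0.612]]
[[ 4.40000e+01  5.01646e+02 -1.10496e+02  3.39000e-01]
 [ 4.70000e+01  5.01637e+02 -1.09984e+02  3.49000e-01]
 [ 4.60000e+01  5.01729e+02 -1.11132e+02  3.45000e-01]]
11 [-46.4  12.8] [77. 78. 79. 79. 80.] [[-50.    9.6]
 [-42.1  15.4]]
14 [-46.2 -65.8] [76. 79. 79. 81. 83.] [[-50.  -69.9]
 [-42.7 -62.2]]
t 21.0 tcp [484.  115.1 236.9] yaw -177.61 F [ 0.1 -0.3 -0.4] M [-0.    0.11  0.  ] w 60.8 gf 0.0
{'dx': 0.552, 'dy': -0.0343, 'dz': 0.174, 'wx': 0.0002, 'wy': -0.0002, 'wz': -0.0016}
```

```bash
python3 -c "
from h import *
go(502.8,-154.9,225,117.6)"
```

```text
t 21.0 tcp [484.  115.1 236.9] yaw -177.61 F [ 0.1 -0.3 -0.4] M [-0.    0.11  0.  ] w 60.8 gf 0.0
{'dx': 0.541, 'dy': -0.015, 'dz': 0.024, 'wx': 0.0001, 'wy': -0.0002, 'wz': 0.7199}
```

```bash
python3 -m creep '[{"dx":0.06,"dy":-0.015,"dz":0,"wx":0,"wy":0,"wz":0.09,"hand":1},{"dx":0.14,"dy":-0.015,"dz":0,"wx":0,"wy":0,"wz":0.18,"hand":1},{"dx":0.22,"dy":-0.015,"dz":0,"wx":0,"wy":0,"wz":0.27,"hand":1},{"dx":0.3,"dy":-0.015,"dz":0,"wx":0,"wy":0,"wz":0.36,"hand":1},{"dx":0.38,"dy":-0.015,"dz":0,"wx":0,"wy":0,"wz":0.45,"hand":1},{"dx":0.46,"dy":-0.015,"dz":0,"wx":0,"wy":0,"wz":0.54,"hand":1},{"dx":0.52,"dy":-0.015,"dz":0,"wx":0,"wy":0,"wz":0.63,"hand":1},{"dx":0.541,"dy":-0.015,"dz":0,"wx":0,"wy":0,"wz":0.72,"hand":1}]' 20 >/dev/null; python3 -m creep '[{"dx":0,"dy":0,"dz":0,"wx":0,"wy":0,"wz":0,"hand":1},{"dx":0,"dy":0,"dz":0,"wx":0,"wy":0,"wz":0,"hand":1},{"dx":0,"dy":0,"dz":0,"wx":0,"wy":0,"wz":0,"hand":1}]' >/dev/null; python3 -c "
from h import *
go(502.8,-154.9,54,117.6)"
```

```text
t 22.1 tcp [ 502.8 -153.6  237. ] yaw 117.84 F [ 1.   1.  -0.8] M [-0.   -0.01 -0.04] w 0.4 gf 0.0
{'dx': 0.0011, 'dy': -0.0024, 'dz': 0.3659, 'wx': 0.0001, 'wy': -0.0001, 'wz': 0.0026}
```

```bash
python3 -m creep '[{"dx":0.001,"dy":-0.0024,"dz":0.06,"wx":0,"wy":0,"wz":0,"hand":1},{"dx":0.001,"dy":-0.0024,"dz":0.13,"wx":0,"wy":0,"wz":0,"hand":1},{"dx":0.001,"dy":-0.0024,"dz":0.2,"wx":0,"wy":0,"wz":0,"hand":1},{"dx":0.001,"dy":-0.0024,"dz":0.26,"wx":0,"wy":0,"wz":0,"hand":1},{"dx":0.001,"dy":-0.0024,"dz":0.3,"wx":0,"wy":0,"wz":0,"hand":1},{"dx":0.001,"dy":-0.0024,"dz":0.32,"wx":0,"wy":0,"wz":0,"hand":1},{"dx":0.001,"dy":-0.0024,"dz":0.32,"wx":0,"wy":0,"wz":0,"hand":1}]'; python3 - <<'E'
from h import *
im,W=cloud('top')
cv2.imwrite('pics/t8.png',cv2.resize(im[140:260,290:410,::-1],None,fx=5,fy=5))
E
```

```text
time: 22.8
tcp_pos: [502.4, -154.6, 76.0]
tcp_rot: [-0.001, -0.24, 0.971, 0.0]
wrist_force: [0.3, -0.4, 1.7]
grip_width: 0.4
grip_force: 0.0
```

View pics/t8.png

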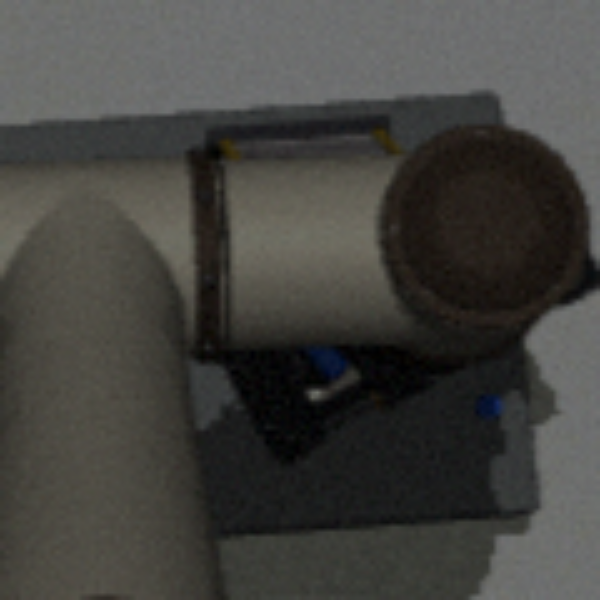

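The arm hides most of it, but the bar end at (330,362) is free of the fingers. Lower and begin the push.

```bash
python3 -m creep '[{"dx":0,"dy":0,"dz":0.012,"wx":0,"wy":0,"wz":0,"hand":1},{"dx":0,"dy":0,"dz":0.024,"wx":0,"wy":0,"wz":0,"hand":1},{"dx":0,"dy":0,"dz":0.034,"wx":0,"wy":0,"wz":0,"hand":1},{"dx":0,"dy":0,"dz":0.04,"wx":0,"wy":0,"wz":0,"hand":1},{"dx":0,"dy":0,"dz":0.04,"wx":0,"wy":0,"wz":0,"hand":1}]'; python3 - <<'E'
from h import *
Kr=np.array([500.3,-119.9])
def tgt(phi,s,back=21.):
    p=np.array([np.cos(phi),np.sin(phi)]);n=np.array([-p[1],p[0]])
    w=Kr+Rc@(-s*p-back*n); print(phi,(Rc@(-s*p-back*n)).round(1)); go(*w,56,92.54+np.degrees(phi))
for phi,s in((.44,13),(.2,12),(0,11.5),(-.25,12),(-.5,13)): tgt(phi,s)
E
```

```text
time: 23.35
tcp_pos: [502.6, -155.3, 56.6]
tcp_rot: [-0.0, -0.239, 0.971, 0.0]
wrist_force: [-0.4, -0.5, -0.4]
grip_width: 0.6
grip_force: 0.0
0.44 [ -1.7 -24.6]
t 23.35 tcp [ 502.6 -155.3   56.6] yaw 117.69 F [-0.4 -0.5 -0.4] M [-0.    0.06  0.02] w 0.6 gf 0.0
{'dx': -0.0028, 'dy': 0.0227, 'dz': 0.0012, 'wx': 0.0003, 'wy': -0.0005, 'wz': -0.0006}
0.2 [ -6.6 -23.3]
t 23.35 tcp [ 502.6 -155.3   56.6] yaw 117.69 F [-0.4 -0.5 -0.4] M [-0.    0.06  0.02] w 0.6 gf 0.0
{'dx': 0.0045, 'dy': 0.0296, 'dz': 0.0013, 'wx': 0.0002, 'wy': -0.0005, 'wz': 0.1522}
0 [-10.6 -21.5]
t 23.35 tcp [ 502.6 -155.3   56.6] yaw 117.69 F [-0.4 -0.5 -0.4] M [-0.    0.06  0.02] w 0.6 gf 0.0
{'dx': 0.0099, 'dy': 0.0365, 'dz': 0.0013, 'wx': 0.0002, 'wy': -0.0005, 'wz': 0.2795}
-0.25 [-16.  -18.1]
t 23.35 tcp [ 502.6 -155.3   56.6] yaw 117.69 F [-0.4 -0.5 -0.4] M [-0.    0.06  0.02] w 0.6 gf 0.0
{'dx': 0.0165, 'dy': 0.0476, 'dz': 0.0013, 'wx': 0.0001, 'wy': -0.0006, 'wz': 0.4387}
-0.5 [-20.9 -13.1]
t 23.35 tcp [ 502.6 -155.3   56.6] yaw 117.69 F [-0.4 -0.5 -0.4] M [-0.    0.06  0.02] w 0.6 gf 0.0
{'dx': 0.0205, 'dy': 0.0609, 'dz': 0.0013, 'wx': 0.0, 'wy': -0.0006, 'wz': 0.5978}
```

```bash
python3 -m creep '[{"dx":-0.001,"dy":0.011,"dz":0,"wx":0,"wy":0,"wz":0,"hand":1},{"dx":-0.003,"dy":0.023,"dz":0,"wx":0,"wy":0,"wz":0,"hand":1},{"dx":0.001,"dy":0.026,"dz":0,"wx":0,"wy":0,"wz":0.076,"hand":1},{"dx":0.0045,"dy":0.03,"dz":0,"wx":0,"wy":0,"wz":0.152,"hand":1},{"dx":0.007,"dy":0.033,"dz":0,"wx":0,"wy":0,"wz":0.216,"hand":1},{"dx":0.01,"dy":0.0365,"dz":0,"wx":0,"wy":0,"wz":0.28,"hand":1},{"dx":0.01,"dy":0.0365,"dz":0,"wx":0,"wy":0,"wz":0.28,"hand":1}]'; python3 - <<'E'
from h import *
Kr=np.array([500.3,-119.9])
def tgt(phi,s,back=21.):
    p=np.array([np.cos(phi),np.sin(phi)]);n=np.array([-p[1],p[0]])
    w=Kr+Rc@(-s*p-back*n); go(*w,56,92.54+np.degrees(phi))
for phi,s in((-.25,12),(-.5,13)): tgt(phi,s)
print(bar('top',1))
E
```

```text
time: 24.05
tcp_pos: [489.9, -141.4, 57.3]
tcp_rot: [0.0, -0.022, 1.0, -0.0]
wrist_force: [-0.7, -2.0, -0.2]
grip_width: 0.4
grip_force: 1.3
t 24.05 tcp [ 489.9 -141.4   57.3] yaw 92.55 F [-0.7 -2.  -0.2] M [-0.76 -0.03 -0.01] w 0.4 gf 1.3
{'dx': 0.0109, 'dy': 0.0073, 'dz': 0.0026, 'wx': -0.0003, 'wy': 0.0002, 'wz': 0.1592}
t 24.05 tcp [ 489.9 -141.4   57.3] yaw 92.55 F [-0.7 -2.  -0.2] M [-0.76 -0.03 -0.01] w 0.4 gf 1.3
{'dx': 0.0202, 'dy': 0.0176, 'dz': 0.0026, 'wx': -0.0003, 'wy': 0.0003, 'wz': 0.3184}
[[0 0 0 0]]
```

```bash
python3 -m creep '[{"dx":0.0055,"dy":0.0035,"dz":0,"wx":0,"wy":0,"wz":0.08,"hand":1},{"dx":0.011,"dy":0.0073,"dz":0,"wx":0,"wy":0,"wz":0.159,"hand":1},{"dx":0.0155,"dy":0.012,"dz":0,"wx":0,"wy":0,"wz":0.24,"hand":1},{"dx":0.0202,"dy":0.0176,"dz":0,"wx":0,"wy":0,"wz":0.318,"hand":1},{"dx":0.0202,"dy":0.0176,"dz":0,"wx":0,"wy":0,"wz":0.318,"hand":1}]'; python3 -m creep '[{"dx":0,"dy":-0.02,"dz":0,"wx":0,"wy":0,"wz":0,"hand":1},{"dx":0,"dy":-0.02,"dz":-0.06,"wx":0,"wy":0,"wz":0,"hand":1},{"dx":0,"dy":-0.02,"dz":-0.16,"wx":0,"wy":0,"wz":0,"hand":1},{"dx":0,"dy":-0.02,"dz":-0.26,"wx":0,"wy":0,"wz":0,"hand":1},{"dx":0,"dy":-0.02,"dz":-0.32,"wx":0,"wy":0,"wz":0,"hand":1},{"dx":-0.1,"dy":-0.09,"dz":-0.34,"wx":0,"wy":0,"wz":0,"hand":1},{"dx":-0.2,"dy":-0.16,"dz":-0.34,"wx":0,"wy":0,"wz":0,"hand":1},{"dx":-0.3,"dy":-0.23,"dz":-0.34,"wx":0,"wy":0,"wz":0,"hand":1}]' >/dev/null;  python3 - <<'E'
from h import *
go(490,-141,100,65)
print(bar('top',3))
E
```

```text
time: 24.6
tcp_pos: [479.5, -132.8, 57.3]
tcp_rot: [0.0, 0.225, 0.974, 0.0]
wrist_force: [-0.7, -2.0, 0.0]
grip_width: 0.4
grip_force: 0.7
t 25.4 tcp [ 548.  -274.2  227.9] yaw 64.12 F [1.4 1.2 0.9] M [ 0.01 -0.13 -0.02] w 0.4 gf 0.0
{'dx': 0.2211, 'dy': 0.1887, 'dz': 0.2557, 'wx': 0.0008, 'wy': 0.0011, 'wz': -0.0098}
[[0 0 0 0]
 [0 0 0 0]
 [0 0 0 0]]
```

```bash
python3 -c "
from h import *
go(470,110,250,64.1)"
```

```text
t 25.55 tcp [ 547.4 -275.1  224.8] yaw 63.82 F [-0.3  0.6  0.6] M [-0.04  0.    0.01] w 0.6 gf 0.0
{'dx': 0.4789, 'dy': 0.6228, 'dz': -0.049, 'wx': 0.0, 'wy': -0.0017, 'wz': -0.0032}
```

```bash
python3 -m creep '[{"dx":0.04,"dy":0,"dz":-0.06,"wx":0,"wy":0,"wz":0,"hand":1},{"dx":0.13,"dy":0.06,"dz":-0.06,"wx":0,"wy":0,"wz":0,"hand":1},{"dx":0.2,"dy":0.14,"dz":-0.06,"wx":0,"wy":0,"wz":0,"hand":1},{"dx":0.27,"dy":0.22,"dz":-0.06,"wx":0,"wy":0,"wz":0,"hand":1},{"dx":0.33,"dy":0.3,"dz":-0.06,"wx":0,"wy":0,"wz":0,"hand":1},{"dx":0.39,"dy":0.38,"dz":-0.06,"wx":0,"wy":0,"wz":0,"hand":1},{"dx":0.44,"dy":0.46,"dz":-0.06,"wx":0,"wy":0,"wz":0,"hand":1},{"dx":0.47,"dy":0.54,"dz":-0.06,"wx":0,"wy":0,"wz":0,"hand":1}]' >/dev/null;  python3 - <<'E'
from h import *
print(bar('top',3))
Kr=np.array([500.3,-119.9])
go(*Kr,240,64)
E
```

```text
[[ 6.20000e+01  5.01804e+02 -1.17644e+02 -9.70000e-02]
 [ 6.20000e+01  5.01722e+02 -1.17629e+02 -1.01000e-01]
 [ 6.40000e+01  5.01523e+02 -1.17605e+02 -1.08000e-01]]
t 26.5 tcp [454.   75.7 256.9] yaw 64.33 F [0.6 0.3 0.5] M [-0.17 -0.05  0.01] w 0.6 gf 0.0
{'dx': -0.2529, 'dy': -0.3125, 'dz': 0.0335, 'wx': 0.0003, 'wy': -0.0003, 'wz': 0.0037}
```

```bash
python3 -c "
from h import *
go(477.1,-138.9,110,66.8)"
```

```text
t 26.5 tcp [454.   75.7 256.9] yaw 64.33 F [0.6 0.3 0.5] M [-0.17 -0.05  0.01] w 0.6 gf 0.0
{'dx': -0.2276, 'dy': -0.367, 'dz': 0.2935, 'wx': 0.0003, 'wy': -0.0003, 'wz': -0.0274}
```

```bash
python3 -m creep '[{"dx":-0.04,"dy":-0.07,"dz":0,"wx":0,"wy":0,"wz":-0.027,"hand":1},{"dx":-0.09,"dy":-0.145,"dz":0,"wx":0,"wy":0,"wz":-0.027,"hand":1},{"dx":-0.14,"dy":-0.22,"dz":0,"wx":0,"wy":0,"wz":-0.027,"hand":1},{"dx":-0.19,"dy":-0.3,"dz":0,"wx":0,"wy":0,"wz":-0.027,"hand":1},{"dx":-0.2276,"dy":-0.367,"dz":0.03,"wx":0,"wy":0,"wz":-0.027,"hand":1},{"dx":-0.2276,"dy":-0.367,"dz":0.12,"wx":0,"wy":0,"wz":-0.027,"hand":1},{"dx":-0.2276,"dy":-0.367,"dz":0.21,"wx":0,"wy":0,"wz":-0.027,"hand":1},{"dx":-0.2276,"dy":-0.367,"dz":0.2935,"wx":0,"wy":0,"wz":-0.027,"hand":1}]' >/dev/null;python3 -m creep '[{"dx":0,"dy":0,"dz":0,"wx":0,"wy":0,"wz":0,"hand":1},{"dx":0,"dy":0,"dz":0,"wx":0,"wy":0,"wz":0,"hand":1}]' >/dev/null; python3 -c "
from h import *
go(477.1,-138.9,58,66.8)"
```

```text
t 27.5 tcp [ 476.4 -142.5  110.8] yaw 66.35 F [-0.1  0.4  1. ] M [-0.11 -0.13 -0.02] w 0.2 gf 0.0
{'dx': 0.0015, 'dy': 0.0073, 'dz': 0.1055, 'wx': -0.0006, 'wy': -0.0002, 'wz': -0.0051}
```

```bash
python3 -m creep '[{"dx":0.0015,"dy":0.0073,"dz":0,"wx":0,"wy":0,"wz":-0.005,"hand":1},{"dx":0.0015,"dy":0.0073,"dz":0.04,"wx":0,"wy":0,"wz":-0.005,"hand":1},{"dx":0.0015,"dy":0.0073,"dz":0.075,"wx":0,"wy":0,"wz":-0.005,"hand":1},{"dx":0.0015,"dy":0.0073,"dz":0.1,"wx":0,"wy":0,"wz":-0.005,"hand":1},{"dx":0.0015,"dy":0.0073,"dz":0.106,"wx":0,"wy":0,"wz":-0.005,"hand":1},{"dx":0.0015,"dy":0.0073,"dz":0.106,"wx":0,"wy":0,"wz":-0.005,"hand":1}]' ; python3 -c "
from h import *
Kr=np.array([500.3,-119.9])
go(*(Kr+Rc@[-25,-1]),58,66.8)"
```

```text
time: 28.1
tcp_pos: [478.5, -137.9, 58.5]
tcp_rot: [0.001, 0.201, 0.98, 0.0]
wrist_force: [-0.7, 0.5, 0.7]
grip_width: -0.3
grip_force: 0.0
t 28.1 tcp [ 478.5 -137.9   58.5] yaw 66.82 F [-0.7  0.5  0.7] M [-0.06 -0.05  0.  ] w -0.3 gf 0.0
{'dx': 0.0183, 'dy': 0.0268, 'dz': 0.001, 'wx': 0.0006, 'wy': 0.0017, 'wz': 0.0002}
```

Push, then lift straight up and swing away to measure.

```bash
python3 -m creep '[{"dx":0.004,"dy":0.005,"dz":0,"wx":0,"wy":0,"wz":0,"hand":1},{"dx":0.008,"dy":0.01,"dz":0,"wx":0,"wy":0,"wz":0,"hand":1},{"dx":0.011,"dy":0.015,"dz":0,"wx":0,"wy":0,"wz":0,"hand":1},{"dx":0.014,"dy":0.02,"dz":0,"wx":0,"wy":0,"wz":0,"hand":1},{"dx":0.017,"dy":0.024,"dz":0,"wx":0,"wy":0,"wz":0,"hand":1},{"dx":0.0183,"dy":0.0268,"dz":0,"wx":0,"wy":0,"wz":0,"hand":1},{"dx":0.0183,"dy":0.0268,"dz":0,"wx":0,"wy":0,"wz":0,"hand":1}]' ; python3 -m creep '[{"dx":0,"dy":-0.008,"dz":0,"wx":0,"wy":0,"wz":0,"hand":1},{"dx":0,"dy":-0.008,"dz":-0.06,"wx":0,"wy":0,"wz":0,"hand":1},{"dx":0,"dy":-0.008,"dz":-0.16,"wx":0,"wy":0,"wz":0,"hand":1},{"dx":0,"dy":-0.008,"dz":-0.26,"wx":0,"wy":0,"wz":0,"hand":1},{"dx":0,"dy":-0.008,"dz":-0.34,"wx":0,"wy":0,"wz":0,"hand":1},{"dx":0.03,"dy":0.05,"dz":-0.38,"wx":0,"wy":0,"wz":0,"hand":1},{"dx":0.07,"dy":0.12,"dz":-0.38,"wx":0,"wy":0,"wz":0,"hand":1},{"dx":0.11,"dy":0.19,"dz":-0.38,"wx":0,"wy":0,"wz":0,"hand":1}]' >/dev/null;  python3 -m creep '[{"dx":0.03,"dy":0.07,"dz":0,"wx":0,"wy":0,"wz":0,"hand":1},{"dx":0.08,"dy":0.14,"dz":0,"wx":0,"wy":0,"wz":0,"hand":1},{"dx":0.12,"dy":0.2,"dz":0,"wx":0,"wy":0,"wz":0,"hand":1}]' >/dev/null; python3 - <<'E'
from h import *
go(500,-120,240,64)
print(bar('top',3))
E
```

```text
time: 28.8
tcp_pos: [474.0, -122.1, 57.1]
tcp_rot: [-0.0, 0.201, 0.98, -0.0]
wrist_force: [0.9, -2.9, 1.1]
grip_width: 0.2
grip_force: 1.1
t 29.9 tcp [444.2 104.3 246.6] yaw 66.8 F [ 0.5 -0.3 -0.8] M [-0.09 -0.08 -0.06] w 0.5 gf 0.0
{'dx': -0.2793, 'dy': -0.3683, 'dz': 0.0127, 'wx': 0.0, 'wy': -0.001, 'wz': 0.0311}
[[  61.     500.639 -116.404   -0.565]
 [  61.     500.76  -116.502   -0.544]
 [  59.     500.669 -116.404   -0.548]]
```

```bash
python3 - <<'E'
from h import *
for _ in range(2):
    im,W=cloud('top'); h=cv2.cvtColor(im,cv2.COLOR_RGB2HSV)
    p=vision.camera_params('top'); q=p['R']@np.array([*K,60])+p['t']; u0,v0=q[0]/q[2]*p['fx']+p['cx'],q[1]/q[2]*p['fy']+p['cy']
    v,u=np.mgrid[:400,:640]; near=np.hypot(u-u0,v-v0)<18
    for nm,m,z in(('green',near&(abs(h[...,0].astype(int)-65)<20)&(h[...,1]>110)&(h[...,2]>25),47),('disc/bar blue',near&(abs(h[...,0].astype(int)-112)<16)&(h[...,1]>100)&(h[...,2]>50),70),('ring',near&(h[...,1]<60)&(h[...,2]>90),46),('white',near&(np.hypot(u-u0,v-v0)<9)&(h[...,1]<110)&(h[...,2]>105),71)):
        P=np.array([((onplane('top',a,b,z)[:2]-C)@Rc) for b,a in zip(*np.nonzero(m))])
        if len(P): c=P.mean(0); d=c-[-20,-30]; print(nm,len(P),c.round(1),'ang',np.arctan2(d[1],d[0]).round(3), 'r',np.hypot(*d).round(1), 'mid',((P.min(0)+P.max(0))/2).round(1))
E
```

```text
green 2 [  6.  -48.3] ang -0.614 r 31.8 mid [  6.  -48.3]
disc/bar blue 60 [-21.7 -26.5] ang 2.03 r 3.9 mid [-19.5 -27.1]
ring 191 [-30.2 -28.7] ang 3.014 r 10.2 mid [-27.2 -27.7]
white 27 [-20.4 -44.8] ang -1.601 r 14.8 mid [-24.9 -41. ]
green 3 [  4.7 -45.8] ang -0.57 r 29.3 mid [  4.7 -45.4]
disc/bar blue 61 [-21.7 -26.7] ang 2.048 r 3.8 mid [-19.5 -27.1]
ring 193 [-29.9 -28.8] ang 3.018 r 9.9 mid [-27.2 -27.7]
white 23 [-22.8 -46.9] ang -1.737 r 17.1 mid [-24.9 -41.1]
```

```bash
python3 -c "
from h import *
go(471,-127.5,110,66.8)"
```

```text
t 30.15 tcp [445.  102.4 246.6] yaw 66.79 F [ 0.4  0.6 -0.2] M [-0.02 -0.05 -0.02] w 0.5 gf 0.0
{'dx': -0.2293, 'dy': -0.4019, 'dz': 0.2732, 'wx': -0.0004, 'wy': -0.0007, 'wz': -0.0001}
```

```bash
python3 -m creep '[{"dx":-0.04,"dy":-0.07,"dz":0,"wx":0,"wy":0,"wz":0,"hand":1},{"dx":-0.09,"dy":-0.155,"dz":0,"wx":0,"wy":0,"wz":0,"hand":1},{"dx":-0.14,"dy":-0.24,"dz":0,"wx":0,"wy":0,"wz":0,"hand":1},{"dx":-0.19,"dy":-0.32,"dz":0,"wx":0,"wy":0,"wz":0,"hand":1},{"dx":-0.229,"dy":-0.402,"dz":0.02,"wx":0,"wy":0,"wz":0,"hand":1},{"dx":-0.229,"dy":-0.402,"dz":0.1,"wx":0,"wy":0,"wz":0,"hand":1},{"dx":-0.229,"dy":-0.402,"dz":0.19,"wx":0,"wy":0,"wz":0,"hand":1},{"dx":-0.229,"dy":-0.402,"dz":0.273,"wx":0,"wy":0,"wz":0,"hand":1}]' >/dev/null;python3 -m creep '[{"dx":0,"dy":0,"dz":0,"wx":0,"wy":0,"wz":0,"hand":1},{"dx":0,"dy":0,"dz":0.03,"wx":0,"wy":0,"wz":0,"hand":1},{"dx":0,"dy":0,"dz":0.06,"wx":0,"wy":0,"wz":0,"hand":1},{"dx":0,"dy":0,"dz":0.09,"wx":0,"wy":0,"wz":0,"hand":1},{"dx":0,"dy":0,"dz":0.106,"wx":0,"wy":0,"wz":0,"hand":1},{"dx":0,"dy":0,"dz":0.106,"wx":0,"wy":0,"wz":0,"hand":1},{"dx":0,"dy":0,"dz":0.106,"wx":0,"wy":0,"wz":0,"hand":1}]' >/dev/null; python3 -c "
from h import *
go(474.6,-121,57,66.8)"
```

```text
t 31.65 tcp [ 472.3 -127.7   58.7] yaw 66.76 F [-0.5  0.6  0.4] M [-0.07 -0.09 -0.01] w 0.7 gf 0.0
{'dx': 0.001, 'dy': 0.0142, 'dz': 0.0035, 'wx': 0.0004, 'wy': 0.0012, 'wz': -0.0004}
```

```bash
python3 -m creep '[{"dx":0.001,"dy":0.003,"dz":0,"wx":0,"wy":0,"wz":0,"hand":1},{"dx":0.001,"dy":0.006,"dz":0,"wx":0,"wy":0,"wz":0,"hand":1},{"dx":0.001,"dy":0.009,"dz":0,"wx":0,"wy":0,"wz":0,"hand":1},{"dx":0.001,"dy":0.012,"dz":0,"wx":0,"wy":0,"wz":0,"hand":1},{"dx":0.001,"dy":0.0142,"dz":0,"wx":0,"wy":0,"wz":0,"hand":1},{"dx":0.001,"dy":0.0142,"dz":0,"wx":0,"wy":0,"wz":0,"hand":1},{"dx":0.001,"dy":0.0142,"dz":0,"wx":0,"wy":0,"wz":0,"hand":1}]' ; python3 -m creep '[{"dx":0,"dy":-0.008,"dz":0,"wx":0,"wy":0,"wz":0,"hand":1},{"dx":0,"dy":-0.008,"dz":-0.06,"wx":0,"wy":0,"wz":0,"hand":1},{"dx":0,"dy":-0.008,"dz":-0.16,"wx":0,"wy":0,"wz":0,"hand":1},{"dx":0,"dy":-0.008,"dz":-0.26,"wx":0,"wy":0,"wz":0,"hand":1},{"dx":0,"dy":-0.008,"dz":-0.34,"wx":0,"wy":0,"wz":0,"hand":1},{"dx":0.03,"dy":0.05,"dz":-0.38,"wx":0,"wy":0,"wz":0,"hand":1},{"dx":0.07,"dy":0.12,"dz":-0.38,"wx":0,"wy":0,"wz":0,"hand":1},{"dx":0.11,"dy":0.19,"dz":-0.38,"wx":0,"wy":0,"wz":0,"hand":1}]' >/dev/null;  python3 -m creep '[{"dx":0.03,"dy":0.07,"dz":0,"wx":0,"wy":0,"wz":0,"hand":1},{"dx":0.08,"dy":0.14,"dz":0,"wx":0,"wy":0,"wz":0,"hand":1},{"dx":0.12,"dy":0.2,"dz":0,"wx":0,"wy":0,"wz":0,"hand":1}]' >/dev/null; python3 - <<'E'
from h import *
go(471,-127.5,110,66.8)
print(bar('top',5))
E
```

```text
time: 32.35
tcp_pos: [473.5, -121.1, 57.7]
tcp_rot: [-0.0, 0.201, 0.98, -0.0]
wrist_force: [-1.7, -4.0, 3.1]
grip_width: 1.0
grip_force: 2.1
t 33.45 tcp [444.3 106.  247.3] yaw 66.81 F [ 0.8 -0.6 -0.2] M [-0.06 -0.11  0.01] w 0.2 gf 0.0
{'dx': -0.2332, 'dy': -0.4087, 'dz': 0.274, 'wx': 0.0009, 'wy': -0.0003, 'wz': 0.0001}
[[  61.     500.868 -116.54    -0.609]
 [  62.     500.884 -116.64    -0.614]
 [  59.     500.998 -116.646   -0.627]
 [  61.     501.014 -116.639   -0.618]
 [  61.     501.005 -116.636   -0.617]]
```

```bash
python3 - <<'E'
from h import *
im,W=cloud('top'); L=(W[...,:2]-C)@Rc; h=cv2.cvtColor(im,cv2.COLOR_RGB2HSV)
o=cv2.inRange(h,(3,150,60),(16,255,255))>0
Q=L[o&(abs(L[...,0]-54)<30)&(L[...,1]<100)&(L[...,1]>-125)]; print('prop',Q[:,1].min(),Q[:,1].max(),Q[:,0].mean())
ye=(abs(h[...,0].astype(int)-29)<6)&(h[...,1]>120)&(L[...,0]>0)&(L[...,0]<110)&(abs(L[...,1])<90); print('cover z',np.percentile(W[ye][:,2],[50,90,98]))
print(ctrl.finish_job())
E
```

```text
prop -120.14219931110318 85.82144215157595 51.22248147576991
cover z [205.90233843 213.05576427 213.35427903]
the job is handed in; nothing more can be done
None
```

The prop is home against the screw and holding the cover up, and the knob pointer reads −0.62 rad against a target of −0.65, so it is on the green mark within camera accuracy; the job is handed in at about 34 s.

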